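# Date-stamp a bottle in the lever press

## Task

Lower the upright bottle onto its side in the cradle of the stamping press, without letting it topple, its base right up against the cradle's end plate. Then pull the press's lever all the way down so that the stamp presses on the bottle, and ease it slowly back up until it is fully home, never letting it fly back. Leave the bottle lying in the cradle, and leave the mug, the shaker and the milk jug alone.

Things in the scene. Friction and masses are not known exactly. Their poses are not given: they have to be found in the camera images.
- press: Bench stamping press, fixed. Origin on the bench under the front face of its grey housing; x from the cradle to the housing (away from the robot), y along the cradle to its end plate, z up. In mm in this frame: base plate x -105..115, y -65..170, top z 10; housing x 0..100, y -40..100, top z 170; the cradle lies in front of it; the lever swings in the plane y 135, at the housing's side.
- cradle_end (a point): Middle of the cradle's closed end: on its floor (10 mm above the bench) at the inner face of the end plate; press frame x -55, y 60, z 10 mm. Axes as the press. The cradle is a straight flat-floored trough from here to 120 mm in -y, 64 mm wide inside, walls 24 high, 6 thick; end plate 45 high, 8 thick. Open at -y: neck and cap of the lying bottle stick out there over the bare bench.
- lever_hinge (a point): Point on the lever's hinge axis, in the lever's swing plane; press frame x 50, y 135, z 140 mm. The axis is horizontal, along y of the press.
- lever (a joint): Lever angle, rad: 0 = home (up, 70 degrees above horizontal, leaning to -x of the press); 0.96 = end stop (pulled down towards -x, still 15 degrees above horizontal). A spring drives it home: about 2 N at the grip at the start, 7.5 N at the end of the stroke; let go, it flies back. Hard stops at both ends. The full stroke drives the stamp 32 mm out.
- lever_grip (a point): Centre of the lever's black hand grip: a cylinder 24 mm diameter, 70 mm long, parallel to the hinge axis, sticking out sideways (+y of the press) from the end of the lever arm and turning freely on its own axis. Its axis is 180 mm from the hinge axis. Home: x -12, y 178, z 309 mm in the press frame; pulled down: x -124, y 178, z 187. The 12 mm arm is at y 135.
- pad: Rubber-faced stamp, 30 x 24 mm, on a sprung ram that comes out of the housing's front towards -x of the press, level with the axis of the lying bottle and 60 mm from the end plate. Origin at the centre of its face; at home 6 mm in front of the housing.
- bottle: Dark brown bottle with paper label, standing upright on the bench: body 56 mm diameter up to 105 mm, shoulder narrowing to a 30 mm neck at 133 mm, black cap 34 mm diameter from 146 to 170 mm. About 0.25 kg. Origin at the centre of its base, z along its axis to the cap. Centre of mass about 70 mm from the base.
- bottle_cap (a point): Centre of the bottle's black cap, on the axis, 158 mm from the base.
- mug: White mug, 80 mm diameter, 75 mm high, loose; to be left alone. Origin under its centre.
- shaker: Steel dusting shaker, 58 mm diameter, 95 mm high, loose; to be left alone. Origin under its centre.
- pitcher: Steel milk jug, 92 mm diameter, 110 mm high, with a handle reaching 78 mm from its axis (its own +y), loose; to be left alone. Origin under its centre.
Not all that is in view belongs to the job. What is shaped like the bottle but blue or green is not meant.

How it is judged:
By the outcome, as a careful person would: the job done as asked, in the order asked, and still so for the second after the job is handed in, with the robot touching nothing.
It also fails if it takes over 72 s, if anything falls off the work surface, if the arm or the gripper's body presses on something with over 40 N, if the wrist force passes 120 N, or if a joint passes its speed limit or range.

## Robot

A 7-joint arm with a two-finger parallel gripper is mounted at the origin on the work surface. World frame = base frame: x ahead of the robot, y to its left, z up, the work surface at z = 0. Lengths are in m, angles in rad, forces in N, time in s.
With the tool pointing down it reaches from about 0.4 to 0.85 m from the base axis. Payload 10.4 kg.
Tool frame: the origin (TCP) lies between the finger pads; the fingertips stand manip.tip_extent ahead of it and the grasp point (between the pads) lies 6 mm ahead of it (manip.tip_extent is the distance from the TCP to the fingertips, in m); z points along the fingers, y is the line along which they close (so a half turn about z gives the same grasp; the last joint's range is limited). The gripper opens to 85 mm and grips with 20 to 120 N. Pads are 22 mm wide; open, the fingers measure 114 mm over their backs; the gripper's body (76 mm by 85 mm) begins 54 mm behind the grasp point. The pads swing forward as they close: fully open they stand 13 mm farther back than shut.
Start: joints at [-1.36, 0.332, -0.065, 1.46, 0.022, 1.35, -0.088], TCP at [0.145, 0.608, 0.256] pointing down, gripper open.
Joint ranges: [-2.6, 2.6], [-0.5, 2.12], [-1.47, 1.34], [0.16, 2.42], [-1.27, 4.41], [0.06, 2.06], [-2.6, 2.6]. Speed limits (rad/s): [2.22, 2.22, 2.79, 2.79, 3.14, 3.14, 3.14].

## Interface

Orientations are given as a unit quaternion [x, y, z, w].
In Python, from workcell import get_obs, optics, workorder, manip gives the robot as it stands.
- The arm moves only by the tool jog_arm, never from a script. Its argument "increments" is a list of rows, each a list of 7 numbers: the shift along the tool's x, y, z in m, then the turn, a rotation vector about the tool's x, y, z in rad, then the opening, from -1 (shut) to 1 (fully open). A call has 1 to 5 rows; each row is the pose to reach, as a shift and turn from the pose commanded when the call began, along the tool's axes at that moment; what a row does not reach only later rows make up. A row lasts 1/12 s, in which the tool goes at most 41.7 mm and 7.16 degrees, less where a joint would pass 70% of its speed; a pose out of reach is approached as far as the arm can. A call with a gripper value outside its range is refused whole. The fingers move at their own pace and stop on an object; "grip_force" is the grip in N (left out, the last holds). Time passes only in rows, so rows that repeat a pose let the fingers close. It gives the time, the measured TCP pose, the force, the opening and the grip force at its end, in the units of the state.
- get_obs(): the state, without advancing time (a new reading comes with each control period).
- optics.camera(name): name is "side" or "top" or "wrist"; returns a dict with "color" (384x512x3 uint8, red, green, blue), "depth" (384x512 float32, m along the optical axis (not along the pixel's ray), 0 where there is no reading), "K" (3x3 intrinsics, pixels), "k1" (the pictures are not rectified: a ray, as slopes to the right and down, at radius r is drawn at 1 + k1 r^2 times it, then the intrinsics apply), "R" (3x3) and "t" (3): a world point X has camera coordinates R X + t. Camera axes: x right, y down, z forward; pixel columns grow to the right and rows downward; lengths in m; the calibration is good to about 2 mm. A picture is of the moment at which its call begins.
- workorder.hand_in(): hands the job in; it is judged then, once.
The state is a dict: "clock": time; "joint_pos": joint angles; "joint_velocities": joint speeds; "tau": joint torques, N m; "position": TCP position; "ee_rot": TCP orientation; "ft_force": force on the tool from outside, world axes, zero at the start; "torque": the same for the moment, N m; "grip_width": opening from 0.0 (shut) to 1.0 (fully open); "grasp_force": force on a finger pad.
Only numpy, scipy, OpenCV 4.12 (cv2) and the standard library are available. Lean on these libraries where they do the work, as an engineer would, in place of code of your own. Each camera call takes 0.05 s, during which the arm holds its last target. There are 200 camera calls.

## Working session

There is one attempt and no reset: what is moved stays moved. The work goes in short steps, Python scripts to look and compute and a tool call to move; the robot and the scene stay as the last step left them, time stands still between calls to the robot, and variables do not carry over. Pictures are saved under pics/ and viewed, at most 10 in all, crops included, and the job is handed in when it is done.

Besides the shell and the picture viewer there is one more tool, called by a JSON object that holds its "method" and its "body". jog_arm: Moves the arm, as the interface text tells. Its arguments: {"type":"object","properties":{"increments":{"type":"array"},"grip_force":{"type":"number"}},"required":["increments"]}

```bash
ls; mkdir -p pics; cat > h.py <<'E'
import numpy as np, cv2
from scipy.spatial.transform import Rotation as Rn
from workcell import get_obs, optics, workorder, manip
def cloud(c):
    K,k1=c["K"],c["k1"]; h,w=c["depth"].shape
    u,v=np.meshgrid(np.arange(w),np.arange(h))
    x=(u-K[0,2])/K[0,0]; y=(v-K[1,2])/K[1,1]
    xs,ys=x.copy(),y.copy()
    for _ in range(8):
        f=1+k1*(xs**2+ys**2); xs,ys=x/f,y/f
    d=c["depth"]; P=np.stack([xs*d,ys*d,d],-1)
    return (P-c["t"])@c["R"]
def proj(c,X):
    p=c["R"]@np.array(X)+c["t"]; x,y=p[:2]/p[2]; f=1+c["k1"]*(x*x+y*y)
    return c["K"][0,0]*x*f+c["K"][0,2], c["K"][1,1]*y*f+c["K"][1,2]
E
python3 - <<'E'
from h import *
o=get_obs(); print(o, manip.tip_extent)
for n in("top","side"):
    c=optics.camera(n); cv2.imwrite(f"pics/{n}0.png",cv2.resize(c["color"][:,:,::-1],(768,576)))
    np.save(f"{n}0.npy",c,allow_pickle=True); print(n,c["K"].tolist(),c["k1"],(-c["R"].T@c["t"]).tolist())
E
```

```text
pics
{'clock': 0.0, 'joint_pos': array([-1.35961985,  0.33287324, -0.06470884,  1.46094755,  0.0216184 ,
        1.34992376, -0.08852369]), 'joint_velocities': array([-0.00041795, -0.00026136,  0.00082039,  0.00180018, -0.00014324,
       -0.00033601,  0.00064913]), 'tau': array([-9.56930890e-04, -6.25447512e+01,  4.85069887e-02, -3.91607094e+01,
        1.61978463e-02,  9.93654452e-03, -1.12711905e-05]), 'position': array([0.14470693, 0.60765714, 0.25551211]), 'ee_rot': array([ 1.16617336e-01,  9.93176655e-01, -7.26546731e-04, -4.30432303e-05]), 'ft_force': array([-5.49395176e-05, -2.48797506e-01, -2.00210614e-01]), 'torque': array([-0.0269117 ,  0.01787309,  0.02214205]), 'grasp_force': 0.0, 'grip_width': 1.0037668931722386} 0.025
top [[495.9086376319974, 0.0, 254.28919339614455], [0.0, 495.9086376319974, 192.42954540805331], [0.0, 0.0, 1.0]] -0.13289463472455912 [0.3270181146217632, 0.018996049080937997, 1.497188289685617]
side [[425.2544873264488, 0.0, 258.10852409008737], [0.0, 425.2544873264488, 191.04780556573184], [0.0, 0.0, 1.0]] -0.08772174614245154 [0.10441555144027953, 1.0484445495667125, 1.1539516663208627]
```

View pics/top0.png

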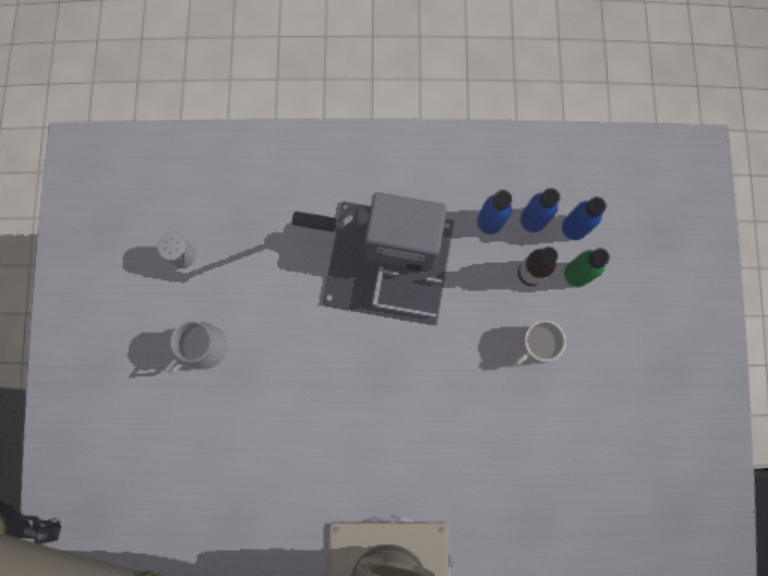

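View pics/side0.png

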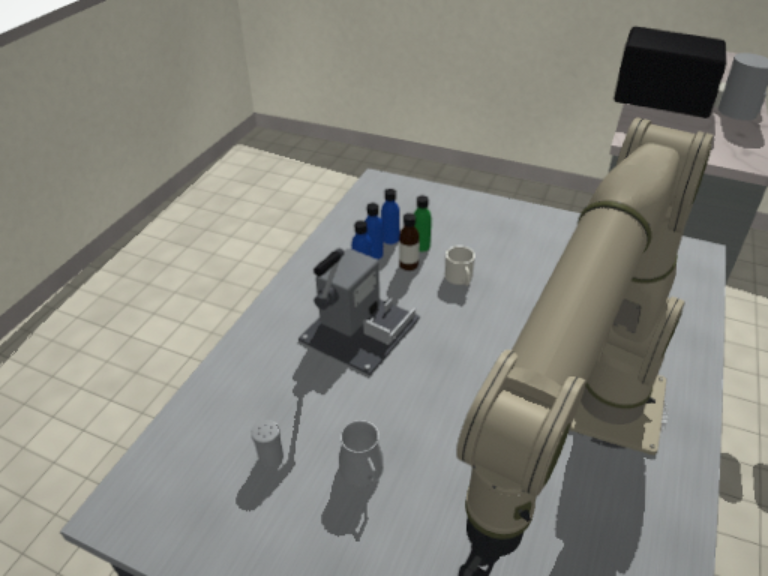

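The top view shows the press at about (405,260), the brown bottle at (535,268), green right beside it at (585,268), blue ones behind, and the mug at (545,342). The jug (198,343) and shaker (175,250) are well to the left. The lever grip is at (315,221).

```bash
python3 - <<'E'
from h import *
for n in("top","side"):
    c=np.load(f"{n}0.npy",allow_pickle=True).item(); P=cloud(c); col=c["color"].astype(int); hsv=cv2.cvtColor(c["color"],cv2.COLOR_RGB2HSV)
    reg=(P[...,0]>.3)&(P[...,0]<.95)&(P[...,1]>-.2)&(P[...,1]<.3)&(c["depth"]>0)
    bench=(P[...,0]>.3)&(P[...,0]<.42)&(abs(P[...,1])<.15); print(n,"bench z",np.median(P[bench][:,2]))
    m=reg&(abs(P[...,2]-.17)<.006)
    if m.sum():
        q=P[m][:,:2].astype(np.float32); r=cv2.minAreaRect(q*1000); print("housing top",m.sum(),r,np.median(P[m][:,2]))
    # tall things right side
    reg=(P[...,0]>.3)&(P[...,0]<.95)&(P[...,1]>-.6)&(P[...,1]<-.1)&(c["depth"]>0)
    for lo,hi in((.164,.18),(.03,.09)):
        m=(reg&(P[...,2]>lo)&(P[...,2]<hi)).astype(np.uint8)
        k,l,s,_=cv2.connectedComponentsWithStats(m)
        for i in range(1,k):
            if s[i,4]>12:
                q=P[l==i]; print(lo,s[i,4],np.round(q.mean(0),4),np.round(q.min(0),3),np.round(q.max(0),3),np.median(col[l==i],0))
    # left
    m=((P[...,2]>.03)&(P[...,2]<.35)&(P[...,1]>.13)&(P[...,0]>.3)).astype(np.uint8)
    k,l,s,_=cv2.connectedComponentsWithStats(m)
    for i in range(1,k):
        if s[i,4]>40:
            q=P[l==i]; print("L",s[i,4],np.round(q.mean(0),4),np.round(q.min(0),3),np.round(q.max(0),3),np.median(col[l==i],0))
E
```

```text
top bench z 0.00172974459573166
housing top 1729 ((676.0662231445312, -57.95013427734375), (119.69136810302734, 285.1636047363281), 0.8501355648040771) 0.1708297657289754
0.164 118 [ 0.7231 -0.2057  0.1711] [ 0.707 -0.222  0.164] [ 0.741 -0.19   0.178] [48. 47. 52.]
0.164 108 [ 0.7271 -0.298   0.171 ] [ 0.713 -0.316  0.164] [ 0.742 -0.282  0.178] [45. 44. 49.]
0.164 116 [ 0.7103 -0.385   0.1709] [ 0.693 -0.403  0.165] [ 0.726 -0.368  0.178] [43. 42. 47.]
0.164 122 [ 0.6145 -0.2886  0.1709] [ 0.598 -0.305  0.164] [ 0.632 -0.272  0.178] [43. 42. 46.]
0.164 127 [ 0.6131 -0.3848  0.1705] [ 0.596 -0.403  0.164] [ 0.631 -0.368  0.178] [43. 42. 47.]
0.03 121 [ 0.7119 -0.2837  0.0607] [ 0.7   -0.318  0.032] [ 0.747 -0.268  0.09 ] [37. 47. 81.]
0.03 101 [ 0.7047 -0.1967  0.0621] [ 0.694 -0.227  0.031] [ 0.73 -0.18  0.09] [40. 50. 83.]
0.03 115 [ 0.6979 -0.3696  0.0594] [ 0.684 -0.397  0.031] [ 0.731 -0.357  0.09 ] [35. 46. 80.]
0.03 112 [ 0.6014 -0.3677  0.0608] [ 0.584 -0.398  0.031] [ 0.633 -0.358  0.09 ] [36. 63. 44.]
0.03 102 [ 0.5993 -0.2723  0.061 ] [ 0.586 -0.303  0.03 ] [ 0.63  -0.259
[... 885 characters left out ...]
-0.309  0.164] [ 0.624 -0.269  0.174] [42.  43.5 43.5]
0.164 38 [ 0.7168 -0.2062  0.1689] [ 0.7   -0.227  0.164] [ 0.733 -0.19   0.174] [33.  33.  34.5]
0.03 246 [ 0.6981 -0.3235  0.0625] [ 0.675 -0.394  0.03 ] [ 0.728 -0.188  0.09 ] [17. 43. 93.]
0.03 255 [ 0.5977 -0.3069  0.0609] [ 0.576 -0.394  0.03 ] [ 0.637 -0.258  0.09 ] [106. 107. 100.]
0.03 328 [ 0.4586 -0.2942  0.0552] [ 0.413 -0.341  0.03 ] [ 0.5   -0.24   0.081] [117. 116. 108.]
L 88 [0.6353 0.1508 0.3136] [0.622 0.132 0.301] [0.652 0.165 0.323] [24.  24.  25.5]
L 430 [0.6382 0.4352 0.0793] [0.615 0.398 0.03 ] [0.672 0.459 0.1  ] [119.  121.5 122. ]
L 878 [0.4515 0.3827 0.0739] [0.399 0.328 0.03 ] [0.498 0.431 0.115] [86. 88. 88.]
```

```bash
python3 - <<'E'
from h import *
for n in("top","side"):
    c=np.load(f"{n}0.npy",allow_pickle=True).item(); P=cloud(c)
    ok=(P[...,0]>.4)&(P[...,0]<.85)&(P[...,1]>-.155)&(P[...,1]<.3)&(c["depth"]>0)
    m=(ok&(abs(P[...,2]-.17)<.006)).astype(np.uint8)
    k,l,s,_=cv2.connectedComponentsWithStats(m); i=1+np.argmax(s[1:,4])
    q=P[l==i]; print(n,"top",s[i,4],cv2.minAreaRect((q[:,:2]*1000).astype(np.float32)),q[:,2].mean())
    # dark base plate: contour in pixels -> rays on z=.01
    g=c["color"].max(-1)
    m=((ok&(P[...,2]<.022)&(P[...,2]>.004)&(g<85))).astype(np.uint8)
    k,l,s,_=cv2.connectedComponentsWithStats(m); i=1+np.argmax(s[1:,4])
    q=P[l==i]; print("base",s[i,4],cv2.minAreaRect((q[:,:2]*1000).astype(np.float32)),q[:,2].mean())
    for nm,lo,hi in(("walls",.028,.042),("endplate",.047,.065)):
        m=(ok&(P[...,2]>lo)&(P[...,2]<hi)&(P[...,0]<.63)).astype(np.uint8)
        k,l,s,_=cv2.connectedComponentsWithStats(m)
        for i in range(1,k):
            if s[i,4]>15: q=P[l==i]; print(nm,s[i,4],cv2.minAreaRect((q[:,:2]*1000).astype(np.float32)),q[:,2].mean())
    m=(ok&(P[...,2]>.18)).astype(np.uint8)
    k,l,s,_=cv2.connectedComponentsWithStats(m)
    for i in range(1,k):
        if s[i,4]>5: q=P[l==i]; print("lever",s[i,4],cv2.minAreaRect((q[:,:2]*1000).astype(np.float32)),q[:,2].max())
    u,v=[int(a) for a in proj(c,(.58,-.02,.05))]
    im=c["color"][max(0,v-75):v+75,u-100:u+100,::-1]
    cv2.imwrite(f"pics/{n}c.png",cv2.resize(im,(800,600),interpolation=cv2.INTER_CUBIC)); print(u-100,v-75)
E
```

```text
top top 1665 ((675.2611083984375, -24.587120056152344), (144.37115478515625, 100.65360260009766), 80.21990203857422) 0.1706898116649972
base 2636 ((634.9320678710938, 3.2933197021484375), (236.2061309814453, 220.776123046875), 80.16996002197266) 0.011329801495957666
walls 23 ((608.0182495117188, -0.5535364151000977), (30.5103702545166, 5.808874130249023), 81.85523223876953) 0.035151132971269934
walls 25 ((593.7481689453125, -87.62786102294922), (30.6794490814209, 6.145225524902344), 81.34583282470703) 0.03477447886724334
walls 88 ((532.7675170898438, -30.411724090576172), (120.25038146972656, 7.228020191192627), 80.11106872558594) 0.03415969699528646
endplate 54 ((619.52783203125, -42.30839157104492), (86.62467193603516, 8.180540084838867), 81.04264831542969) 0.05472877733215989
endplate 73 ((577.144287109375, 24.556631088256836), (8.094730377197266, 75.57847595214844), 80.06777954101562) 0.05568759091570935
lever 341 ((656.5908203125, 118.7857894897461), (86.25666809082031, 61.33375930786133), 83.37313079833984) 0.32723545971434836
166 114
side top 482 ((651.7305908203125, -26.26330
[... 195 characters left out ...]
969) 0.010350249741080031
walls 46 ((616.7406616210938, -28.843441009521484), (111.64183044433594, 9.596391677856445), 79.17198944091797) 0.035865046938360276
walls 90 ((536.5940551757812, -14.709403991699219), (145.48126220703125, 65.29685974121094), 52.026466369628906) 0.033115322172928285
endplate 71 ((618.2117919921875, -25.12799835205078), (131.5217742919922, 11.191030502319336), 80.74053955078125) 0.05520406278187591
endplate 54 ((574.1942749023438, 24.702789306640625), (13.254673957824707, 75.65156555175781), 80.39617156982422) 0.052107617585459814
lever 242 ((637.0964965820312, 115.24345397949219), (55.78242492675781, 96.52857971191406), 18.415063858032227) 0.3234743585340344
153 134
```

View pics/topc.png

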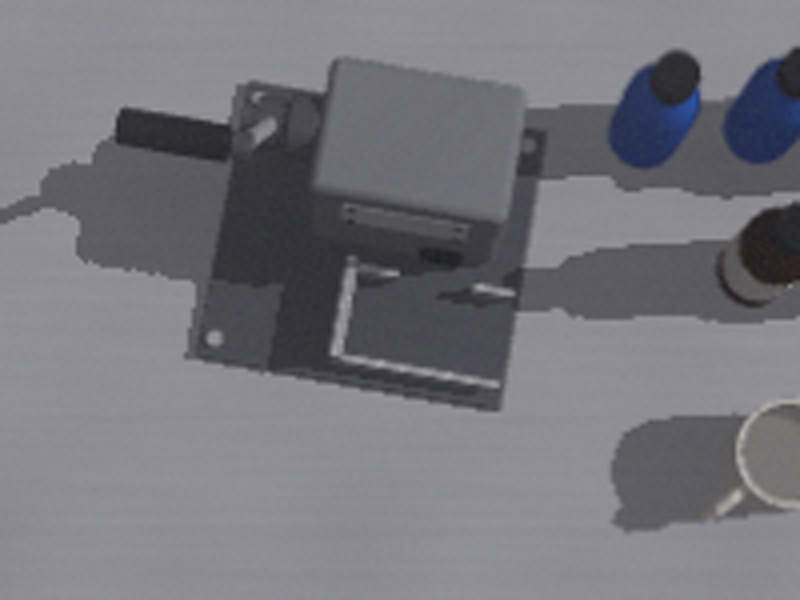

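The crop shows the cradle at about (345..515, 260..395), with its end plate on the left at (345,310), so the press is turned about −9.85°. The fits agree on an origin near (0.620,−0.047) m. The bottle stands at about (0.611,−0.288).

My plan is to grip the cap with the tool tilted 45°, pointing toward −y and down, and rotate 90° about the press x axis.

```bash
cat >> h.py <<'E'
YP=np.radians(-9.85); O=np.array([.620,-.047,0])
xp=np.array([np.cos(YP),np.sin(YP),0]); yp=np.array([-xp[1],xp[0],0]); zp=np.array([0,0,1.])
def W(x,y,z): return O+(x*xp+y*yp)/1000+[0,0,z/1000]
def ori(yaw,al):
    yaw,al=np.radians([yaw,al]); e=np.array([np.cos(yaw),np.sin(yaw),0]); f=np.cross(zp,e)
    z=-np.sin(al)*f-np.cos(al)*zp; return np.stack([np.cross(e,z),e,z],1)
def tcp(G,R): return np.asarray(G)-.006*R[:,2]   # grasp point -> tcp
def plan(wps,start=None):
    o=get_obs(); p,R=(o["position"],Rn.from_quat(o["ee_rot"]).as_matrix()) if start is None else start
    for q,S in wps:
        d=R.T@(q-p); r=Rn.from_matrix(R.T@S).as_rotvec()
        print(np.round(d,4).tolist(),np.round(r,3).tolist()," mm/deg",round(np.linalg.norm(d)*1000),round(np.degrees(np.linalg.norm(r))))
        d=np.round(d,4); r=np.round(r,3); p=p+R@d; R=R@Rn.from_rotvec(r).as_matrix()
    return p,R
def st():
    o=get_obs(); R=Rn.from_quat(o["ee_rot"]).as_matrix()
    print("t",round(o["clock"],2),"tcp",np.round(o["position"],4),"press",np.round((np.array([xp,yp,zp])@(o["position"]+.006*R[:,2]-O))*1000,1),"z",np.round(R[:,2],3),"y",np.round(R[:,1],3),"q",np.round(o["joint_pos"],2),"F",np.round(o["ft_force"],1),"w",round(o["grip_width"],3),"gf",round(o["grasp_force"],1))
E
python3 - <<'E'
from h import *
st()
G=np.array([.611,-.288,.158]); R=ori(-9.85,45)
pre=tcp(G-.09*R[:,2],R)
plan([(np.array([.30,.49,.33]),ori(48,0)),(np.array([.42,.33,.40]),ori(18,0)),(np.array([.46,.15,.42]),ori(-9.85,0)),(np.array([.50,-.03,.36]),ori(-9.85,20)),(pre,R)])
E
```

```text
t 0.1 tcp [0.1447 0.6077 0.2556] press [-580.3  563.8  249.6] z [-0.    -0.001 -1.   ] y [ 0.232  0.973 -0.001] q [-1.36  0.33 -0.06  1.46  0.02  1.35 -0.09] F [-0.2  0.  -0.4] w 0.998 gf 0.0
[-0.1783, -0.0786, -0.0743] [-0.001, 0.0, 0.499]  mm/deg 209 29
[-0.1963, -0.0387, -0.0699] [0.0, 0.0, 0.524]  mm/deg 212 30
[-0.1835, -0.0175, -0.0199] [0.0, 0.0, 0.486]  mm/deg 185 28
[-0.1705, 0.0702, 0.06] [0.0, -0.349, -0.0]  mm/deg 194 20
[-0.1113, 0.1535, 0.1834] [0.0, -0.436, -0.0]  mm/deg 264 25
```

{"method": "jog_arm", "body": {"increments": [[-0.036,-0.016,-0.015,0,0,0.1,1],[-0.072,-0.032,-0.03,0,0,0.2,1],[-0.108,-0.048,-0.045,0,0,0.3,1],[-0.144,-0.064,-0.06,0,0,0.4,1],[-0.178,-0.079,-0.074,0,0,0.499,1]]}}

```text
clock: 0.52
position: [0.3008, 0.4884, 0.3308]
ee_rot: [0.36, 0.933, -0.0, -0.0]
ft_force: [0.9, 1.0, -0.5]
grip_width: 1.0
grasp_force: 0.0
```

{"method": "jog_arm", "body": {"increments": [[-0.04,-0.008,-0.014,0,0,0.105,1],[-0.08,-0.016,-0.028,0,0,0.21,1],[-0.12,-0.024,-0.042,0,0,0.315,1],[-0.16,-0.032,-0.056,0,0,0.42,1],[-0.196,-0.039,-0.07,0,0,0.524,1]]}}

```text
clock: 0.93
position: [0.418, 0.3304, 0.3994]
ee_rot: [0.59, 0.807, -0.0, -0.0]
ft_force: [0.3, 0.2, -0.1]
grip_width: 1.0
grasp_force: 0.0
```

{"method": "jog_arm", "body": {"increments": [[-0.037,-0.004,-0.004,0,0,0.1,1],[-0.074,-0.007,-0.008,0,0,0.2,1],[-0.11,-0.011,-0.012,0,0,0.3,1],[-0.147,-0.014,-0.016,0,0,0.4,1],[-0.1835,-0.0175,-0.02,0,0,0.486,1]]}}

```text
clock: 1.35
position: [0.4573, 0.1505, 0.4191]
ee_rot: [0.767, 0.642, -0.0, -0.0]
ft_force: [0.8, -0.2, -0.9]
grip_width: 1.002
grasp_force: 0.0
```

{"method": "jog_arm", "body": {"increments": [[-0.034,0.014,0.012,0,-0.07,0,1],[-0.068,0.028,0.024,0,-0.14,0,1],[-0.102,0.042,0.036,0,-0.21,0,1],[-0.136,0.056,0.048,0,-0.28,0,1],[-0.1705,0.07,0.06,0,-0.349,0,1]]}}

```text
clock: 1.77
position: [0.4972, -0.0292, 0.3586]
ee_rot: [0.753, 0.634, -0.134, 0.113]
ft_force: [0.8, 0.8, 0.5]
grip_width: 1.001
grasp_force: 0.0
```

```bash
python3 - <<'E'
from h import *
st()
G=np.array([.611,-.288,.158]); R=ori(-9.85,45)
mid=tcp(G-.17*R[:,2],R)
pre=tcp(G-.08*R[:,2],R)
plan([(mid,R),(pre,R)])
E
```

```text
t 1.77 tcp [ 0.4972 -0.0292  0.3586] press [-124.1   -5.5  353. ] z [-0.059 -0.34  -0.939] y [ 0.985 -0.171 -0.001] q [-0.74  0.06  0.53  1.62  0.3   1.6  -0.39] F [0.8 0.8 0.5] w 1.001 gf 0.0
[-0.0781, 0.1564, 0.1098] [-0.0, -0.433, 0.001]  mm/deg 206 25
[-0.0001, 0.0, 0.09] [-0.0, -0.0, -0.0]  mm/deg 90 0
```

{"method": "jog_arm", "body": {"increments": [[-0.0156,0.0313,0.022,0,-0.0866,0,1],[-0.0312,0.0626,0.044,0,-0.173,0,1],[-0.0469,0.0939,0.066,0,-0.26,0,1],[-0.0625,0.125,0.088,0,-0.346,0,1],[-0.078,0.1564,0.11,0,-0.433,0,1]]}}

```text
clock: 2.18
position: [0.6336, -0.1644, 0.2815]
ee_rot: [0.706, 0.595, -0.293, 0.246]
ft_force: [0.4, 0.4, 1.0]
grip_width: 1.002
grasp_force: 0.0
```

{"method": "jog_arm", "body": {"increments": [[0,0,0.02,0,0,0,1],[0,0,0.04,0,0,0,1],[0,0,0.06,0,0,0,1],[0,0,0.06,0,0,0,1]]}}

```text
clock: 2.52
position: [0.6225, -0.2084, 0.2368]
ee_rot: [0.708, 0.594, -0.295, 0.244]
ft_force: [-0.2, -0.3, 0.0]
grip_width: 0.995
grasp_force: 0.0
```

```bash
python3 - <<'E'
from h import *
c=optics.camera("wrist"); st(); P=cloud(c)
cv2.imwrite("pics/w1.png",c["color"][:,:,::-1]); print("cam",-c["R"].T@c["t"])
ok=c["depth"]>0
m=(ok&(P[...,2]>.160)&(P[...,2]<.185)&(P[...,0]>.5)).astype(np.uint8)
k,l,s,_=cv2.connectedComponentsWithStats(m)
for i in range(1,k):
    if s[i,4]>30: q=P[l==i]; t=q[q[:,2]>np.percentile(q[:,2],60)]; print(s[i],np.round(cv2.minEnclosingCircle((t[:,:2]*1000).astype(np.float32))[0],1),q.min(0).round(3),q.max(0).round(3))
G=np.array([.611,-.288,.158]); print(proj(c,G+[0,0,.012]))
E
```

```text
t 2.57 tcp [ 0.6236 -0.2066  0.2384] press [  30.8 -160.9  234.2] z [-0.125 -0.695 -0.709] y [ 0.985 -0.174 -0.003] q [-0.54  0.55  0.63  1.51  0.47  1.32 -0.29] F [0.4 0.2 0.2] w 1.0 gf 0.0
cam [ 0.64687439 -0.07410345  0.26657307]
[ 429   88   83   63 3963] [ 722.7 -207.5] [ 0.705 -0.226  0.16 ] [ 0.739 -0.191  0.171]
[ 402  187   55   34 1419] [ 726.8 -299. ] [ 0.71  -0.317  0.16 ] [ 0.744 -0.282  0.17 ]
[ 244  195   46   31 1216] [ 613.9 -289.9] [ 0.597 -0.307  0.16 ] [ 0.63  -0.273  0.17 ]
[366 236  39  21 650] [ 710.3 -386.6] [ 0.694 -0.402  0.16 ] [ 0.728 -0.369  0.17 ]
[263 242  34  20 579] [ 611.5 -386.3] [ 0.595 -0.403  0.16 ] [ 0.628 -0.37   0.17 ]
[298 348  66   5 323] [  679.3 -2149. ] [ 0.503 -2.164  0.161] [ 0.863 -2.135  0.184]
(np.float64(262.1527898938613), np.float64(216.6551804125246))
```

View pics/w1.png

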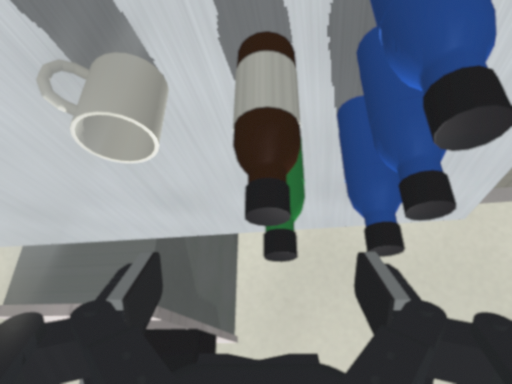

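The wrist view shows the brown bottle's cap at (268,200), between the fingers and clear of everything. It puts the axis at (0.6135,−0.290), which agrees with the top view.

```bash
sed -i 's/O=np.array(\[.620,-.047,0\])/O=np.array([.6206,-.047,0])/' h.py; python3 - <<'E'
from h import *
G=np.array([.6136,-.2893,.158]); R=ori(-9.85,45)
plan([(tcp(G,R),R)])
E
```

```text
[-0.0021, 0.0048, 0.1096] [-0.004, -0.002, 0.0]  mm/deg 110 0
```

{"method": "jog_arm", "body": {"increments": [[-0.0015,0.004,0.02,0,0,0,1],[-0.002,0.005,0.045,0,0,0,1],[-0.002,0.005,0.07,0,0,0,1],[-0.002,0.005,0.09,0,0,0,1],[-0.002,0.005,0.11,0,0,0,1]], "grip_force": 80}}

```text
clock: 2.98
position: [0.6171, -0.2833, 0.1633]
ee_rot: [0.707, 0.596, -0.291, 0.246]
ft_force: [-0.4, -0.4, -0.4]
grip_width: 1.001
grasp_force: 0.0
```

```bash
python3 - <<'E'
from h import *
st()
G=np.array([.6136,-.2893,.158]); R=ori(-9.85,45)
plan([(tcp(G,R),R)])
E
```

```text
t 2.98 tcp [ 0.6171 -0.2833  0.1633] press [  37.  -237.6  159. ] z [-0.119 -0.694 -0.71 ] y [ 0.985 -0.17   0.001] q [-0.43  0.63  0.63  1.58  0.47  1.12 -0.29] F [-0.4 -0.4 -0.4] w 1.001 gf 0.0
[-0.0009, -0.0024, 0.0023] [0.002, -0.004, 0.0]  mm/deg 3 0
```

{"method": "jog_arm", "body": {"increments": [[-0.001,-0.002,0.002,0,0,0,0.2],[-0.001,-0.002,0.002,0,0,0,0],[-0.001,-0.002,0.002,0,0,0,-0.2],[-0.001,-0.002,0.002,0,0,0,-0.5],[-0.001,-0.002,0.002,0,0,0,-1]], "grip_force": 80}}

```text
clock: 3.4
position: [0.6154, -0.2844, 0.1639]
ee_rot: [0.707, 0.596, -0.291, 0.246]
ft_force: [0.1, 2.1, 3.7]
grip_width: 0.377
grasp_force: 78.8
```

{"method": "jog_arm", "body": {"increments": [[0,0,0,0,0,0,-1],[0,0,0,0,0,0,-1],[0,0,0,0,0,0,-1],[0,0,0,0,0,0,-1],[0,0,0,0,0,0,-1]]}}

```text
clock: 3.82
position: [0.6153, -0.2849, 0.1639]
ee_rot: [0.707, 0.595, -0.291, 0.246]
ft_force: [0.2, 2.4, 6.1]
grip_width: 0.37
grasp_force: 79.0
```

```bash
python3 - <<'E'
from h import *
st()
c=optics.camera("wrist"); cv2.imwrite("pics/w2.png",c["color"][:,:,::-1])
E
```

```text
t 3.82 tcp [ 0.6153 -0.2849  0.1639] press [  35.5 -239.5  159.6] z [-0.118 -0.695 -0.71 ] y [ 0.985 -0.17   0.002] q [-0.43  0.63  0.63  1.59  0.48  1.12 -0.29] F [0.2 2.4 6.1] w 0.37 gf 79.0
```

View pics/w2.png

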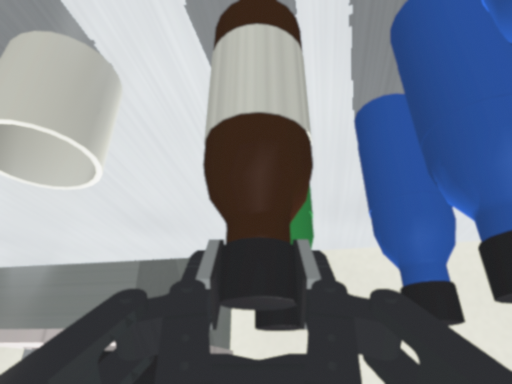

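The cap is held squarely between the pads, with the cap at (260,270) and the bottle upright. I'll lift it, carry it over and lay it down next.

```bash
python3 - <<'E'
from h import *
R=lambda a:ori(-9.85,a)
o=get_obs(); g0=(np.array([xp,yp,zp])@(o["position"]+.006*Rn.from_quat(o["ee_rot"]).as_matrix()[:,2]-O))*1000
w=lambda x,y,z,a:(tcp(W(x,y,z),R(a)),R(a))
plan([w(g0[0],g0[1],290,45),w(-10,-180,285,45),w(-55,-135,280,27),w(-55,-120,280,4),w(-55,-120,270,-20),w(-55,-120,260,-45)])
E
```

```text
[-0.0918, 0.0003, -0.0925] [0.002, -0.004, -0.001]  mm/deg 130 0
[0.0456, -0.0455, -0.0386] [0.0, 0.0, 0.0]  mm/deg 75 0
[0.0335, -0.0449, -0.028] [0.0, 0.315, 0.001]  mm/deg 63 18
[0.011, -0.0, -0.0063] [0.001, 0.401, -0.0]  mm/deg 13 23
[-0.0017, -0.0, 0.0105] [-0.0, 0.419, -0.0]  mm/deg 11 24
[-0.006, -0.0, 0.0099] [-0.0, 0.436, -0.001]  mm/deg 12 25
```

{"method": "jog_arm", "body": {"increments": [[-0.01,0,-0.01,0,0,0,-1],[-0.028,0,-0.028,0,0,0,-1],[-0.05,0,-0.05,0,0,0,-1],[-0.073,0,-0.073,0,0,0,-1],[-0.092,0,-0.092,0,0,0,-1]], "grip_force": 100}}

```text
clock: 4.28
position: [0.6139, -0.2857, 0.2954]
ee_rot: [0.708, 0.595, -0.291, 0.245]
ft_force: [1.2, -0.8, -3.9]
grip_width: 0.366
grasp_force: 99.4
```

{"method": "jog_arm", "body": {"increments": [[0.007,-0.007,-0.006,0,0,0,-1],[0.016,-0.016,-0.014,0,0,0,-1],[0.027,-0.027,-0.023,0,0,0,-1],[0.037,-0.037,-0.032,0,0,0,-1],[0.0456,-0.0455,-0.0386,0,0,0,-1]]}}

```text
clock: 4.7
position: [0.5788, -0.2176, 0.2875]
ee_rot: [0.707, 0.596, -0.291, 0.245]
ft_force: [0.5, -0.7, -3.3]
grip_width: 0.363
grasp_force: 99.7
```

{"method": "jog_arm", "body": {"increments": [[0.007,-0.009,-0.006,0,0.05,0,-1],[0.014,-0.018,-0.012,0,0.11,0,-1],[0.021,-0.027,-0.018,0,0.18,0,-1],[0.028,-0.036,-0.023,0,0.25,0,-1],[0.0335,-0.045,-0.028,0,0.315,0,-1]]}}

```text
clock: 5.12
position: [0.5419, -0.1678, 0.2841]
ee_rot: [0.745, 0.627, -0.176, 0.148]
ft_force: [0.0, -0.1, -3.6]
grip_width: 0.366
grasp_force: 99.5
```

```bash
python3 - <<'E'
from h import *
st()
R=lambda a:ori(-9.85,a)
w=lambda x,y,z,a:(tcp(W(x,y,z),R(a)),R(a))
plan([w(-55,-120,280,4),w(-55,-120,270,-20),w(-55,-120,260,-45)])
E
```

```text
t 5.12 tcp [ 0.5419 -0.1678  0.2841] press [ -56.9 -135.1  278.7] z [-0.076 -0.44  -0.895] y [ 0.985 -0.17  -0.   ] q [-0.56  0.23  0.62  1.66  0.34  1.37 -0.2 ] F [ 0.  -0.1 -3.6] w 0.366 gf 99.5
[0.0107, 0.0019, -0.0075] [-0.0, 0.393, 0.001]  mm/deg 13 23
[-0.0018, 0.0, 0.0105] [-0.0, 0.419, -0.0]  mm/deg 11 24
[-0.006, 0.0, 0.01] [0.0, 0.436, -0.0]  mm/deg 12 25
```

{"method": "jog_arm", "body": {"increments": [[0.002,0.0004,-0.0015,0,0.079,0,-1],[0.004,0.0008,-0.003,0,0.157,0,-1],[0.0065,0.001,-0.0045,0,0.236,0,-1],[0.0085,0.0015,-0.006,0,0.314,0,-1],[0.0107,0.0019,-0.0075,0,0.393,0,-1]]}}

```text
clock: 5.53
position: [0.5463, -0.1561, 0.2864]
ee_rot: [0.765, 0.644, -0.027, 0.023]
ft_force: [1.0, 0.3, -4.4]
grip_width: 0.368
grasp_force: 99.7
```

{"method": "jog_arm", "body": {"increments": [[0,0,0.002,0,0.084,0,-1],[0,0,0.004,0,0.168,0,-1],[-0.001,0,0.006,0,0.252,0,-1],[-0.001,0,0.008,0,0.336,0,-1],[-0.0018,0,0.0105,0,0.419,0,-1]]}}

```text
clock: 5.95
position: [0.5459, -0.1591, 0.2761]
ee_rot: [0.753, 0.634, 0.133, -0.111]
ft_force: [0.3, 0.2, -3.3]
grip_width: 0.366
grasp_force: 99.8
```

{"method": "jog_arm", "body": {"increments": [[-0.001,0,0.002,0,0.087,0,-1],[-0.002,0,0.004,0,0.174,0,-1],[-0.004,0,0.006,0,0.262,0,-1],[-0.005,0,0.008,0,0.349,0,-1],[-0.006,0,0.01,0,0.436,0,-1]]}}

```text
clock: 6.37
position: [0.5454, -0.1617, 0.2643]
ee_rot: [0.707, 0.595, 0.293, -0.246]
ft_force: [-0.1, 1.2, -4.1]
grip_width: 0.37
grasp_force: 99.9
```

```bash
python3 - <<'E'
from h import *
c=optics.camera("side"); st()
u,v=[int(a) for a in proj(c,(.56,-.08,.2))]
cv2.imwrite("pics/s2.png",cv2.resize(c["color"][max(0,v-90):v+90,u-120:u+120,::-1],(800,600),interpolation=cv2.INTER_CUBIC))
P=cloud(c); hsv=cv2.cvtColor(c["color"],cv2.COLOR_RGB2HSV)
ok=(P[...,2]>.12)&(P[...,0]>.35)&(P[...,0]<.75)&(P[...,1]>-.2)&(P[...,1]<.06)
q=P[ok]; q=(q-O)@np.array([xp,yp,zp]).T*1000; q=q[(q[:,0]<-15)&(q[:,1]>-90)]
for lo in range(-90,60,15):
    s=q[(q[:,1]>=lo)&(q[:,1]<lo+15)]
    if len(s)>4: print(lo,len(s),np.round(s.min(0)),np.round(s.max(0)))
E
```

```text
t 6.42 tcp [ 0.544  -0.163   0.2616] press [ -55.7 -123.1  257.4] z [ 0.121  0.7   -0.704] y [ 0.985 -0.175 -0.005] q [ 0.14  0.46  0.58  1.57 -0.9   1.69  0.68] F [-4.  -0.2 -7. ] w 0.37 gf 99.8
-90 19 [-83. -89. 250.] [-51. -77. 280.]
-75 38 [-88. -75. 238.] [-43. -60. 285.]
-60 47 [-89. -59. 244.] [-37. -46. 284.]
-45 45 [-89. -45. 241.] [-38. -30. 283.]
-30 55 [-90. -29. 245.] [-40. -15. 283.]
-15 49 [-87. -15. 244.] [-40.  -0. 282.]
0 57 [-90.   0. 244.] [-38.  15. 283.]
15 53 [-89.  15. 244.] [-41.  30. 283.]
30 154 [-87.  30. 225.] [-34.  42. 283.]
```

View pics/s2.png

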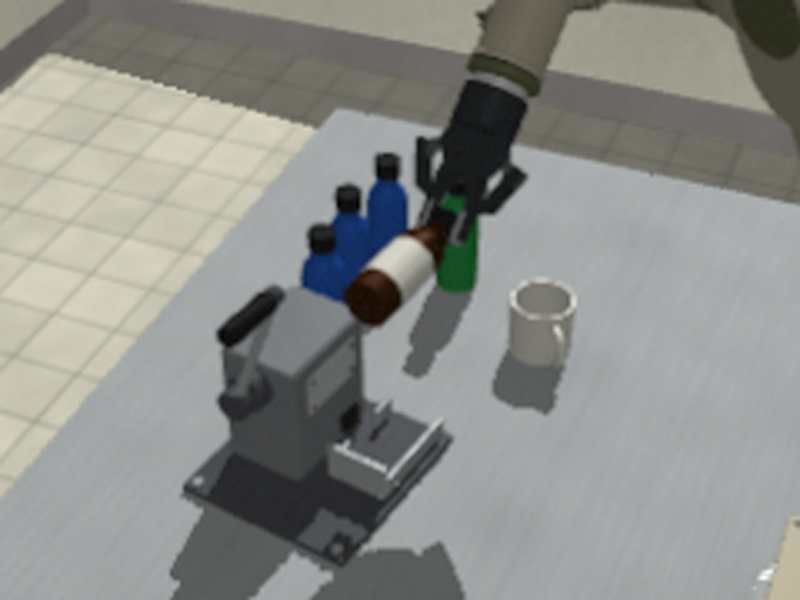

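The bottle is held level with its base toward the end plate: base at (370,300), cap end at (440,230). I'll check its sideways position from the top camera before lowering.

```bash
python3 - <<'E'
from h import *
c=optics.camera("top"); st(); P=cloud(c)
q=((P-O)@np.array([xp,yp,zp]).T*1000)[c["depth"]>0]
b=q[(q[:,2]>235)&(q[:,2]<292)&(q[:,0]<-10)&(q[:,0]>-100)&(q[:,1]<80)&(q[:,1]>-85)]
for lo in range(-90,60,15):
    s=b[(b[:,1]>=lo)&(b[:,1]<lo+15)]
    if len(s)>4: print(lo,len(s),np.round(s.min(0)),np.round(s.max(0)))
R=lambda a:ori(-9.85,a)
w=lambda x,y,z,a:(tcp(W(x,y,z),R(a)),R(a))
plan([w(-55,-114,150,-45),w(-55,-114,70,-45)])
E
```

```text
t 6.47 tcp [ 0.5441 -0.1631  0.2615] press [ -55.5 -123.3  257.3] z [ 0.119  0.694 -0.71 ] y [ 0.985 -0.175 -0.005] q [ 0.14  0.46  0.58  1.57 -0.89  1.68  0.68] F [ 0.1 -0.1 -3.6] w 0.369 gf 99.9
-90 74 [-80. -85. 249.] [-31. -75. 283.]
-75 130 [-83. -75. 257.] [-28. -60. 285.]
-60 129 [-83. -60. 253.] [-28. -45. 285.]
-45 133 [-84. -45. 251.] [-26. -30. 287.]
-30 133 [-83. -30. 252.] [-28. -15. 285.]
-15 131 [-83. -15. 246.] [-29.  -0. 287.]
0 133 [-83.   0. 245.] [-27.  15. 285.]
15 130 [-83.  15. 250.] [-28.  30. 283.]
30 66 [-82.  30. 253.] [-31.  38. 285.]
[-0.069, 0.001, 0.0827] [-0.001, 0.004, -0.007]  mm/deg 108 0
[-0.0566, 0.0, 0.0565] [-0.0, -0.0, 0.0]  mm/deg 80 0
```

```bash
python3 - <<'E'
from h import *
R=lambda a:ori(-9.85,a)
w=lambda x,y,z,a:(tcp(W(x,y,z),R(a)),R(a))
plan([w(-55,-112,130,-45),w(-55,-112,50,-45)])
E
```

```text
[-0.0817, 0.0011, 0.0983] [-0.001, 0.004, -0.007]  mm/deg 128 0
[-0.0566, 0.0, 0.0565] [-0.0, -0.0, 0.0]  mm/deg 80 0
```

{"method": "jog_arm", "body": {"increments": [[-0.012,0,0.015,0,0,-0.001,-1],[-0.03,0,0.036,0,0,-0.003,-1],[-0.049,0.001,0.059,0,0,-0.005,-1],[-0.068,0.001,0.082,0,0,-0.007,-1],[-0.082,0.001,0.098,0,0,-0.007,-1]]}}

```text
clock: 6.88
position: [0.5483, -0.1494, 0.1349]
ee_rot: [0.705, 0.599, 0.29, -0.244]
ft_force: [-0.1, -0.1, -3.1]
grip_width: 0.369
grasp_force: 99.9
```

{"method": "jog_arm", "body": {"increments": [[-0.012,0,0.012,0,0,0,-1],[-0.026,0,0.026,0,0,0,-1],[-0.04,0,0.04,0,0,0,-1],[-0.051,0,0.051,0,0,0,-1],[-0.0565,0,0.0565,0,0,0,-1]]}}

```text
clock: 7.3
position: [0.5487, -0.1507, 0.0554]
ee_rot: [0.705, 0.598, 0.291, -0.244]
ft_force: [0.2, -0.4, -2.9]
grip_width: 0.369
grasp_force: 99.9
```

{"method": "jog_arm", "body": {"increments": [[0,0,0,0,0,0,-1]]}}

```text
clock: 7.38
position: [0.5485, -0.1508, 0.0557]
ee_rot: [0.706, 0.598, 0.291, -0.245]
ft_force: [-1.2, -1.2, -3.1]
grip_width: 0.367
grasp_force: 99.9
```

```bash
python3 - <<'E'
from h import *
st()
c=optics.camera("top"); P=cloud(c)
q=((P-O)@np.array([xp,yp,zp]).T*1000)[c["depth"]>0]
b=q[(q[:,2]>44)&(q[:,2]<100)&(q[:,0]<-10)&(q[:,0]>-100)&(q[:,1]<56)&(q[:,1]>-75)]
for lo in range(-90,60,15):
    s=b[(b[:,1]>=lo)&(b[:,1]<lo+15)]
    if len(s)>4: print(lo,len(s),np.round(s.min(0)),np.round(s.max(0)))
R=ori(-9.85,-45); w=lambda x,y,z,a:(tcp(W(x,y,z),R),R)
plan([w(-55,-112,38,-45)])
E
```

```text
t 7.38 tcp [ 0.5485 -0.1508  0.0557] press [ -53.3 -110.4   51.4] z [ 0.118  0.694 -0.711] y [ 0.986 -0.165  0.003] q [ 0.18  0.71  0.5   1.69 -1.01  1.44  0.95] F [-1.2 -1.2 -3.1] w 0.367 gf 99.9
-75 78 [-78. -75.  48.] [-29. -60.  78.]
-60 95 [-80. -60.  46.] [-27. -45.  80.]
-45 98 [-82. -45.  48.] [-26. -30.  83.]
-30 98 [-81. -30.  47.] [-27. -15.  82.]
-15 98 [-82. -15.  48.] [-25.  -0.  82.]
0 96 [-82.   0.  48.] [-26.  15.  81.]
15 96 [-82.  15.  49.] [-29.  30.  79.]
30 96 [-82.  30.  45.] [-27.  45.  77.]
45 36 [-81.  45.  49.] [-30.  51.  77.]
[-0.0113, -0.0023, 0.0095] [-0.001, 0.005, 0.007]  mm/deg 15 0
```

{"method": "jog_arm", "body": {"increments": [[-0.002,-0.001,0.002,0,0,0.002,-1],[-0.004,-0.0015,0.004,0,0,0.004,-1],[-0.006,-0.0015,0.006,0,0,0.006,-1],[-0.007,-0.002,0.007,0,0,0.007,-1],[-0.007,-0.002,0.007,0,0,0.007,-1]]}}

```text
clock: 7.85
position: [0.5472, -0.1511, 0.0473]
ee_rot: [0.708, 0.595, 0.292, -0.245]
ft_force: [1.6, 0.1, -1.0]
grip_width: 0.369
grasp_force: 100.0
```

{"method": "jog_arm", "body": {"increments": [[-0.0007,0,0.0007,0,0,0,-1],[-0.0014,0,0.0014,0,0,0,-1],[-0.0014,0,0.0014,0,0,0,-1]]}}

```text
clock: 8.1
position: [0.5472, -0.1514, 0.0458]
ee_rot: [0.707, 0.595, 0.292, -0.245]
ft_force: [-0.5, -3.3, 5.5]
grip_width: 0.369
grasp_force: 100.4
```

```bash
python3 - <<'E'
from h import *
st()
E
```

```text
t 8.1 tcp [ 0.5472 -0.1514  0.0458] press [ -54.4 -111.2   41.5] z [ 0.121  0.694 -0.71 ] y [ 0.985 -0.171  0.001] q [ 0.18  0.72  0.5   1.7  -1.02  1.43  0.96] F [-0.5 -3.3  5.5] w 0.369 gf 100.4
```

{"method": "jog_arm", "body": {"increments": [[0.0008,0,0.0018,0,0,0,-1],[0.0025,0,0.0035,0,0,0,-1],[0.004,0,0.005,0,0,0,-1],[0.0052,0,0.0062,0,0,0,-1],[0.0052,0,0.0062,0,0,0,-1]]}}

```text
clock: 8.52
position: [0.5489, -0.1444, 0.0456]
ee_rot: [0.708, 0.595, 0.292, -0.244]
ft_force: [-0.7, -5.6, 9.0]
grip_width: 0.369
grasp_force: 101.3
```

```bash
python3 - <<'E'
from h import *
st()
E
```

```text
t 8.52 tcp [ 0.5489 -0.1444  0.0456] press [ -53.9 -104.    41.3] z [ 0.123  0.693 -0.711] y [ 0.985 -0.172  0.002] q [ 0.17  0.72  0.49  1.71 -1.02  1.42  0.96] F [-0.7 -5.6  9. ] w 0.369 gf 101.3
```

{"method": "jog_arm", "body": {"increments": [[0.0008,0,0.0008,0,0,0,-1],[0.0016,0,0.0016,0,0,0,-1],[0.0016,0,0.0016,0,0,0,-1]]}}

```text
clock: 8.77
position: [0.5493, -0.1423, 0.0456]
ee_rot: [0.708, 0.595, 0.292, -0.244]
ft_force: [-0.8, -6.0, 9.0]
grip_width: 0.365
grasp_force: 101.3
```

{"method": "jog_arm", "body": {"increments": [[0.0008,0,0.0008,0,0,0,-1],[0.0016,0,0.0016,0,0,0,-1],[0.0016,0,0.0016,0,0,0,-1]]}}

```text
clock: 9.02
position: [0.5493, -0.1422, 0.0456]
ee_rot: [0.709, 0.595, 0.291, -0.242]
ft_force: [-3.5, -14.0, 10.3]
grip_width: 0.368
grasp_force: 101.8
```

```bash
python3 - <<'E'
from h import *
st()
E
```

```text
t 9.02 tcp [ 0.5493 -0.1422  0.0456] press [ -53.9 -101.8   41.3] z [ 0.124  0.69  -0.713] y [ 0.985 -0.175  0.003] q [ 0.17  0.71  0.49  1.71 -1.02  1.41  0.96] F [ -3.5 -14.   10.3] w 0.368 gf 101.8
```

{"method": "jog_arm", "body": {"increments": [[0.0005,0,-0.0005,0,0,0,-1],[0.001,0,-0.001,0,0,0,-1],[0.001,0,-0.001,0,0,0,-1]], "grip_force": 30}}

```text
clock: 9.27
position: [0.5491, -0.1421, 0.0459]
ee_rot: [0.709, 0.595, 0.291, -0.242]
ft_force: [-1.3, -13.2, 2.0]
grip_width: 0.365
grasp_force: 101.0
```

{"method": "jog_arm", "body": {"increments": [[0.001,0,-0.001,0,0,0,-0.15],[0.001,0,-0.001,0,0,0,0.0],[0.001,0,-0.001,0,0,0,0.2],[0.001,0,-0.001,0,0,0,0.4],[0.001,0,-0.001,0,0,0,0.6]]}}

```text
clock: 9.68
position: [0.5491, -0.1381, 0.047]
ee_rot: [0.707, 0.595, 0.291, -0.245]
ft_force: [-0.3, -0.6, 0.3]
grip_width: 0.794
grasp_force: 0.0
```

```bash
python3 - <<'E'
from h import *
st()
c=optics.camera("wrist"); cv2.imwrite("pics/w3.png",c["color"][:,:,::-1])
c=optics.camera("top"); P=cloud(c)
q=((P-O)@np.array([xp,yp,zp]).T*1000)[c["depth"]>0]
b=q[(q[:,2]>42)&(q[:,2]<100)&(q[:,0]<-20)&(q[:,0]>-90)&(q[:,1]<75)&(q[:,1]>-75)]
for lo in range(-75,75,10):
    s=b[(b[:,1]>=lo)&(b[:,1]<lo+10)]
    if len(s)>4: print(lo,len(s),np.round(s.min(0)),np.round(s.max(0)),np.round(np.percentile(s[:,2],80),1))
b=q[(q[:,2]>58)&(q[:,0]<-40)&(q[:,0]>-70)&(q[:,1]>30)&(q[:,1]<90)]; print("base end y",b[:,1].max())
E
```

```text
t 9.68 tcp [ 0.5491 -0.1381  0.047 ] press [-54.9 -97.7  42.8] z [ 0.12   0.694 -0.71 ] y [ 0.985 -0.17  -0.   ] q [ 0.16  0.71  0.49  1.71 -1.02  1.41  0.95] F [-0.3 -0.6  0.3] w 0.794 gf 0.0
-75 38 [-73. -75.  45.] [-38. -65.  62.] 58.0
-65 54 [-88. -65.  42.] [-31. -55.  67.] 62.1
-55 59 [-79. -55.  45.] [-28. -45.  71.] 65.0
-45 61 [-81. -45.  45.] [-26. -35.  72.] 65.7
-35 64 [-81. -35.  43.] [-27. -25.  75.] 67.7
-25 63 [-89. -25.  43.] [-25. -15.  71.] 66.7
-15 65 [-81. -15.  42.] [-25.  -5.  73.] 66.5
-5 65 [-90.  -5.  42.] [-26.   5.  76.] 66.7
5 64 [-81.   5.  42.] [-26.  15.  70.] 67.1
15 64 [-81.  15.  47.] [-27.  25.  74.] 67.2
25 63 [-81.  25.  44.] [-25.  35.  78.] 65.8
35 63 [-79.  35.  43.] [-23.  45.  71.] 65.8
45 62 [-80.  45.  43.] [-26.  55.  74.] 66.2
55 70 [-89.  55.  45.] [-21.  65.  74.] 62.2
65 17 [-85.  65.  51.] [-21.  67.  59.] 58.3
base end y 64.48514911644102
```

View pics/w3.png

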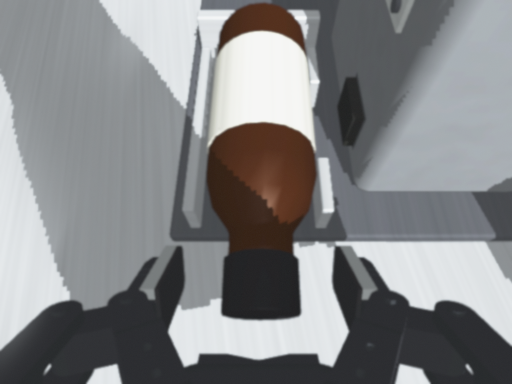

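The bottle lies flat in the cradle with its base against the end plate: the cap is at (260,285) and the base at (262,15). Its top is at z ≈ 66 mm, exactly 10 + 56. I'll retreat now and move to the lever.

```bash
python3 - <<'E'
from h import *
w=lambda x,y,z,a:(tcp(W(x,y,z),ori(-9.85,a)),ori(-9.85,a))
o=get_obs(); R=Rn.from_quat(o["ee_rot"]).as_matrix()
s=plan([(o["position"]-.10*R[:,2],R),w(-60,-170,270,-45),w(-60,-50,370,-22),w(-40,110,410,0),w(-12,180,400,0),w(-12,180,330,0)])
E
```

```text
[-0.0, 0.0, -0.1] [0.0, 0.0, 0.0]  mm/deg 100 0
[0.1089, -0.0053, -0.112] [-0.0, 0.004, 0.0]  mm/deg 156 0
[0.1579, 0.0001, 0.0146] [-0.0, -0.401, 0.0]  mm/deg 159 23
[0.1655, 0.02, 0.0233] [-0.0, -0.384, 0.0]  mm/deg 168 22
[0.07, 0.028, 0.01] [-0.0, -0.0, 0.0]  mm/deg 76 0
[0.0, 0.0, 0.07] [-0.0, -0.0, 0.0]  mm/deg 70 0
```

{"method": "jog_arm", "body": {"increments": [[0,0,0,0,0,0,1],[0,0,-0.02,0,0,0,1],[0,0,-0.045,0,0,0,1],[0,0,-0.075,0,0,0,1],[0,0,-0.1,0,0,0,1]]}}

```text
clock: 10.2
position: [0.5367, -0.2091, 0.1193]
ee_rot: [0.708, 0.595, 0.291, -0.245]
ft_force: [0.1, -0.5, -1.0]
grip_width: 0.997
grasp_force: 0.0
```

{"method": "jog_arm", "body": {"increments": [[0.022,-0.001,-0.022,0,0,0,1],[0.044,-0.002,-0.045,0,0,0,1],[0.066,-0.003,-0.067,0,0,0,1],[0.088,-0.004,-0.09,0,0.002,0,1],[0.109,-0.0053,-0.112,0,0.004,0,1]]}}

```text
clock: 10.62
position: [0.5314, -0.2084, 0.2762]
ee_rot: [0.707, 0.595, 0.293, -0.246]
ft_force: [0.8, -0.6, 0.4]
grip_width: 1.0
grasp_force: 0.0
```

{"method": "jog_arm", "body": {"increments": [[0.031,0,0.003,0,-0.08,0,1],[0.063,0,0.006,0,-0.16,0,1],[0.095,0,0.009,0,-0.24,0,1],[0.127,0,0.012,0,-0.32,0,1],[0.158,0,0.0146,0,-0.401,0,1]]}}

```text
clock: 11.03
position: [0.5524, -0.0874, 0.3776]
ee_rot: [0.752, 0.632, 0.146, -0.121]
ft_force: [1.6, -0.0, -0.6]
grip_width: 1.001
grasp_force: 0.0
```

{"method": "jog_arm", "body": {"increments": [[0.033,0.004,0.005,0,-0.077,0,1],[0.066,0.008,0.009,0,-0.154,0,1],[0.099,0.012,0.014,0,-0.23,0,1],[0.132,0.016,0.019,0,-0.307,0,1],[0.1655,0.02,0.0233,0,-0.384,0,1]]}}

```text
clock: 11.45
position: [0.5999, 0.0696, 0.4175]
ee_rot: [0.765, 0.644, -0.0, 0.002]
ft_force: [0.1, -0.9, -0.5]
grip_width: 1.001
grasp_force: 0.0
```

```bash
python3 - <<'E'
from h import *
st()
w=lambda x,y,z,a:(tcp(W(x,y,z),ori(-9.85,a)),ori(-9.85,a))
plan([w(-12,180,400,0),w(-12,180,330,0)])
c=optics.camera("side"); P=cloud(c)
q=((P-O)@np.array([xp,yp,zp]).T*1000)[c["depth"]>0]
b=q[(q[:,2]>290)&(q[:,2]<335)&(q[:,1]>120)&(q[:,1]<230)&(abs(q[:,0])<60)]; print("grip side",len(b),b.min(0).round(),b.max(0).round())
c=optics.camera("wrist"); cv2.imwrite("pics/w4.png",c["color"][:,:,::-1]); P=cloud(c)
q=((P-O)@np.array([xp,yp,zp]).T*1000)[c["depth"]>0]
b=q[(q[:,2]>290)&(q[:,2]<335)&(q[:,1]>120)&(q[:,1]<230)&(abs(q[:,0])<60)]
if len(b): print("grip wrist",len(b),b.min(0).round(),b.max(0).round())
E
```

```text
t 11.45 tcp [0.5999 0.0696 0.4175] press [-40.4 111.3 411.5] z [ 0.002 -0.003 -1.   ] y [ 0.985 -0.172  0.002] q [-0.56  0.27  0.48  1.25 -0.12  1.65 -0.28] F [ 0.1 -0.9 -0.5] w 1.001 gf 0.0
[0.0687, 0.0283, 0.0114] [0.002, 0.002, -0.001]  mm/deg 75 0
[0.0, 0.0, 0.07] [0.0, 0.0, 0.0]  mm/deg 70 0
grip side 171 [-29. 126. 298.] [ -4. 212. 323.]
grip wrist 4421 [-23. 127. 292.] [  1. 211. 323.]
```

{"method": "jog_arm", "body": {"increments": [[0.023,0.009,0.004,0,0,0,1],[0.046,0.019,0.008,0,0,0,1],[0.069,0.0283,0.011,0,0,0,1],[0.069,0.0283,0.04,0,0,0,1],[0.069,0.0283,0.07,0,0,0,1]]}}

```text
clock: 11.97
position: [0.6405, 0.1328, 0.3458]
ee_rot: [0.765, 0.645, 0.001, 0.0]
ft_force: [-0.2, -0.4, -0.9]
grip_width: 0.999
grasp_force: 0.0
```

{"method": "jog_arm", "body": {"increments": [[0,0,0.01,0,0,0,1],[0,0,0.02,0,0,0,1],[0,0,0.027,0,0,0,1],[0,0,0.032,0,0,0,1],[0,0,0.032,0,0,0,1]]}}

```text
clock: 12.38
position: [0.6397, 0.131, 0.3143]
ee_rot: [0.765, 0.644, 0.0, -0.0]
ft_force: [-0.3, 0.8, -0.9]
grip_width: 1.004
grasp_force: 0.0
```

```bash
python3 - <<'E'
from h import *
st()
w=lambda x,y,z,a:(tcp(W(x,y,z),ori(-9.85,a)),ori(-9.85,a))
plan([w(-11.5,180,309,0)])
E
```

```text
t 12.38 tcp [0.6397 0.131  0.3143] press [-11.7 178.7 308.3] z [ 0.  0. -1.] y [ 0.985 -0.171  0.   ] q [-0.59  0.39  0.45  1.31 -0.17  1.48 -0.33] F [-0.3  0.8 -0.9] w 1.004 gf 0.0
[0.0013, 0.0002, -0.0007] [0.0, -0.0, -0.0]  mm/deg 1 0
```

Aligned. Next I'll close on the grip and compute the arc.

{"method": "jog_arm", "body": {"increments": [[0,0,0,0,0,0,0],[0,0,0,0,0,0,-0.3],[0,0,0,0,0,0,-0.6],[0,0,0,0,0,0,-1],[0,0,0,0,0,0,-1]], "grip_force": 50}}

```text
clock: 12.8
position: [0.6397, 0.1313, 0.3145]
ee_rot: [0.765, 0.644, 0.0, 0.0]
ft_force: [-0.1, 0.7, 0.3]
grip_width: 0.3
grasp_force: 0.0
```

{"method": "jog_arm", "body": {"increments": [[0,0,0,0,0,0,-1],[0,0,0,0,0,0,-1],[0,0,0,0,0,0,-1]]}}

```text
clock: 13.05
position: [0.64, 0.1313, 0.3147]
ee_rot: [0.765, 0.644, 0.001, 0.0]
ft_force: [1.4, -0.6, 3.0]
grip_width: 0.259
grasp_force: 48.9
```

```bash
python3 - <<'E'
from h import *
st()
# rows: tool y=+xp, tool z=down; absolute offsets from home along arc
p=lambda a:np.array([50-180*np.cos(np.radians(70)-a),140+180*np.sin(np.radians(70)-a)])
A=np.linspace(0,.96,31)
for k in range(0,30,5):
    b=p(A[k]); print([[round((p(a)-b)[0]/1000,4),round(-(p(a)-b)[1]/1000,4)] for a in A[k+1:k+6]])
E
```

```text
t 13.05 tcp [0.64   0.1313 0.3147] press [-11.4 178.9 308.7] z [ 0.001  0.    -1.   ] y [ 0.985 -0.171  0.001] q [-0.59  0.39  0.45  1.31 -0.17  1.48 -0.33] F [ 1.4 -0.6  3. ] w 0.259 gf 48.9
[[np.float64(-0.0054), np.float64(0.0021)], [np.float64(-0.0107), np.float64(0.0043)], [np.float64(-0.0159), np.float64(0.0067)], [np.float64(-0.0211), np.float64(0.0092)], [np.float64(-0.0262), np.float64(0.012)]]
[[np.float64(-0.005), np.float64(0.0029)], [np.float64(-0.0099), np.float64(0.0059)], [np.float64(-0.0147), np.float64(0.0091)], [np.float64(-0.0193), np.float64(0.0125)], [np.float64(-0.0239), np.float64(0.016)]]
[[np.float64(-0.0045), np.float64(0.0036)], [np.float64(-0.0088), np.float64(0.0074)], [np.float64(-0.013), np.float64(0.0114)], [np.float64(-0.0171), np.float64(0.0154)], [np.float64(-0.0211), np.float64(0.0196)]]
[[np.float64(-0.0038), np.float64(0.0043)], [np.float64(-0.0075), np.float64(0.0087)], [np.float64(-0.011), np.float64(0.0133)], [np.float64(-0.0144), np.float64(0.0179)], [np.float64(-0.0177), np.float64(0.0227)]]
[[np.float64(-0.0031), np.float64(0.0049)], [np.float64(-0.006), np.float64(0.0098)], [np.float64(-0.0088), np.float64(0.0149)], [np.float64(-0.0114), np.float64(0.02)], [np.float64(-0.0138), np.float64(0.0252)]]
[[np.float64(-0.0023), np.float64(0.0053)], [np.float64(-0.0044), np.float64(0.0107)], [np.float64(-0.0063), np.float64(0.0161)], [np.float64(-0.0081), np.float64(0.0216)], [np.float64(-0.0096), np.float64(0.0271)]]
```

{"method": "jog_arm", "body": {"increments": [[0,-0.0054,0.0021,0,0,0,-1],[0,-0.0107,0.0043,0,0,0,-1],[0,-0.0159,0.0067,0,0,0,-1],[0,-0.0211,0.0092,0,0,0,-1],[0,-0.0262,0.012,0,0,0,-1]], "grip_force": 60}}

```text
clock: 13.47
position: [0.6133, 0.136, 0.3021]
ee_rot: [0.765, 0.644, 0.0, -0.0]
ft_force: [2.1, -0.1, 5.1]
grip_width: 0.265
grasp_force: 58.5
```

{"method": "jog_arm", "body": {"increments": [[0,-0.005,0.0029,0,0,0,-1],[0,-0.0099,0.0059,0,0,0,-1],[0,-0.0147,0.0091,0,0,0,-1],[0,-0.0193,0.0125,0,0,0,-1],[0,-0.0239,0.016,0,0,0,-1]]}}

```text
clock: 13.88
position: [0.5898, 0.14, 0.286]
ee_rot: [0.765, 0.644, 0.0, -0.0]
ft_force: [1.9, -0.1, 4.7]
grip_width: 0.263
grasp_force: 58.5
```

```bash
python3 - <<'E'
from h import *
st()
E
```

```text
t 13.88 tcp [0.5898 0.14   0.286 ] press [-62.3 179.  280. ] z [ 0.  0. -1.] y [ 0.985 -0.171  0.   ] q [-0.65  0.28  0.43  1.49 -0.12  1.39 -0.39] F [ 1.9 -0.1  4.7] w 0.263 gf 58.5
```

{"method": "jog_arm", "body": {"increments": [[0,-0.0045,0.0036,0,0,0,-1],[0,-0.0088,0.0074,0,0,0,-1],[0,-0.013,0.0114,0,0,0,-1],[0,-0.0171,0.0154,0,0,0,-1],[0,-0.0211,0.0196,0,0,0,-1]]}}

```text
clock: 14.3
position: [0.5693, 0.1436, 0.2663]
ee_rot: [0.765, 0.644, 0.0, 0.0]
ft_force: [3.1, -0.3, 5.6]
grip_width: 0.263
grasp_force: 58.5
```

{"method": "jog_arm", "body": {"increments": [[0,-0.0038,0.0043,0,0,0,-1],[0,-0.0075,0.0087,0,0,0,-1],[0,-0.011,0.0133,0,0,0,-1],[0,-0.0144,0.0179,0,0,0,-1],[0,-0.0177,0.0227,0,0,0,-1]]}}

```text
clock: 14.72
position: [0.5521, 0.1466, 0.2437]
ee_rot: [0.765, 0.644, 0.0, 0.0]
ft_force: [5.8, -0.1, 4.7]
grip_width: 0.262
grasp_force: 58.6
```

{"method": "jog_arm", "body": {"increments": [[0,-0.0031,0.0049,0,0,0,-1],[0,-0.006,0.0098,0,0,0,-1],[0,-0.0088,0.0149,0,0,0,-1],[0,-0.0114,0.02,0,0,0,-1],[0,-0.0138,0.0252,0,0,0,-1]]}}

```text
clock: 15.13
position: [0.5387, 0.1489, 0.2187]
ee_rot: [0.765, 0.644, 0.001, 0.0]
ft_force: [5.6, 0.6, 6.9]
grip_width: 0.261
grasp_force: 58.7
```

```bash
python3 - <<'E'
from h import *
st()
E
```

```text
t 15.13 tcp [0.5387 0.1489 0.2187] press [-114.2  179.   212.7] z [ 0.002  0.    -1.   ] y [ 0.985 -0.171  0.001] q [-0.71  0.21  0.41  1.71 -0.09  1.23 -0.45] F [5.6 0.6 6.9] w 0.261 gf 58.7
```

{"method": "jog_arm", "body": {"increments": [[0,-0.0023,0.0053,0,0,0,-1],[0,-0.0044,0.0107,0,0,0,-1],[0,-0.0063,0.0161,0,0,0,-1],[0,-0.0081,0.0216,0,0,0,-1],[0,-0.0094,0.0271,0,0,0,-1]]}}

```text
clock: 15.55
position: [0.5294, 0.1505, 0.1918]
ee_rot: [0.765, 0.644, 0.001, 0.0]
ft_force: [1.9, 0.2, 11.5]
grip_width: 0.261
grasp_force: 59.4
```

{"method": "jog_arm", "body": {"increments": [[0,-0.0005,0.0015,0,0,0,-1],[0,-0.0007,0.003,0,0,0,-1],[0,-0.0007,0.003,0,0,0,-1]]}}

```text
clock: 15.8
position: [0.5293, 0.1507, 0.1908]
ee_rot: [0.765, 0.644, 0.002, 0.0]
ft_force: [-2.8, -1.8, 24.4]
grip_width: 0.263
grasp_force: 60.8
```

```bash
python3 - <<'E'
from h import *
st()
E
```

```text
t 15.8 tcp [0.5293 0.1507 0.1908] press [-123.7  179.2  184.8] z [ 0.003  0.002 -1.   ] y [ 0.985 -0.171  0.002] q [-0.71  0.22  0.4   1.77 -0.09  1.17 -0.46] F [-2.8 -1.8 24.4] w 0.263 gf 60.8
```

Force rose to 24 N at the calculated end position, so the lever is at its stop. I'll check the stamp contact.

```bash
python3 - <<'E'
from h import *
c=optics.camera("top")
u,v=[int(a) for a in proj(c,(.57,-.02,.05))]
cv2.imwrite("pics/t3.png",cv2.resize(c["color"][v-60:v+60,u-80:u+80,::-1],(800,600),interpolation=cv2.INTER_CUBIC))
p=lambda a:np.array([50-180*np.cos(np.radians(70)-a),140+180*np.sin(np.radians(70)-a)])
A=np.linspace(.96,0,41)
for k in range(0,40,5):
    b=p(A[k]); print([[round(float((p(a)-b)[0])/1000,4),round(float(-(p(a)-b)[1])/1000,4)] for a in A[k+1:k+6]])
E
```

```text
[[0.0012, -0.0042], [0.0024, -0.0083], [0.0038, -0.0124], [0.0053, -0.0165], [0.0068, -0.0205]]
[[0.0017, -0.004], [0.0034, -0.0079], [0.0053, -0.0118], [0.0072, -0.0157], [0.0092, -0.0195]]
[[0.0021, -0.0038], [0.0043, -0.0075], [0.0066, -0.0111], [0.009, -0.0147], [0.0115, -0.0183]]
[[0.0026, -0.0035], [0.0052, -0.0069], [0.0079, -0.0103], [0.0107, -0.0135], [0.0136, -0.0168]]
[[0.003, -0.0031], [0.006, -0.0062], [0.0091, -0.0092], [0.0123, -0.0122], [0.0155, -0.015]]
[[0.0033, -0.0028], [0.0067, -0.0055], [0.0101, -0.0081], [0.0136, -0.0106], [0.0172, -0.013]]
[[0.0036, -0.0024], [0.0073, -0.0046], [0.011, -0.0068], [0.0148, -0.0089], [0.0186, -0.0109]]
[[0.0039, -0.0019], [0.0078, -0.0037], [0.0118, -0.0054], [0.0158, -0.0071], [0.0198, -0.0086]]
```

View pics/t3.png

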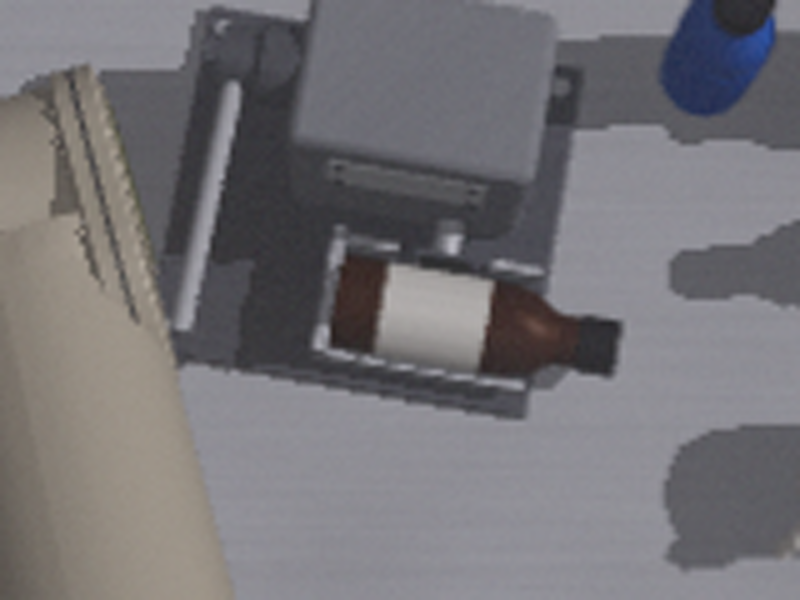

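The ram is out at (450,240), pressing on the label. The bottle is against the front wall with its base at the end plate (332,300). Next I'll ease the lever back.

```bash
python3 - <<'E'
import numpy as np
p=lambda a:np.array([50-180*np.cos(np.radians(70)-a),140+180*np.sin(np.radians(70)-a)])
A=np.linspace(.96,0,61)
for k in range(0,60,5):
    b=p(A[k]); print([[0,round(float((p(a)-b)[0])/1000,4),round(float(-(p(a)-b)[1])/1000,4),0,0,0,-1] for a in A[k+1:k+6]])
E
```

```text
[[0, 0.0008, -0.0028, 0, 0, 0, -1], [0, 0.0016, -0.0055, 0, 0, 0, -1], [0, 0.0024, -0.0083, 0, 0, 0, -1], [0, 0.0033, -0.011, 0, 0, 0, -1], [0, 0.0043, -0.0137, 0, 0, 0, -1]]
[[0, 0.001, -0.0027, 0, 0, 0, -1], [0, 0.002, -0.0054, 0, 0, 0, -1], [0, 0.0031, -0.0081, 0, 0, 0, -1], [0, 0.0042, -0.0107, 0, 0, 0, -1], [0, 0.0054, -0.0134, 0, 0, 0, -1]]
[[0, 0.0012, -0.0026, 0, 0, 0, -1], [0, 0.0024, -0.0052, 0, 0, 0, -1], [0, 0.0037, -0.0078, 0, 0, 0, -1], [0, 0.005, -0.0104, 0, 0, 0, -1], [0, 0.0064, -0.0129, 0, 0, 0, -1]]
[[0, 0.0014, -0.0025, 0, 0, 0, -1], [0, 0.0029, -0.005, 0, 0, 0, -1], [0, 0.0043, -0.0075, 0, 0, 0, -1], [0, 0.0059, -0.0099, 0, 0, 0, -1], [0, 0.0074, -0.0123, 0, 0, 0, -1]]
[[0, 0.0016, -0.0024, 0, 0, 0, -1], [0, 0.0032, -0.0048, 0, 0, 0, -1], [0, 0.0049, -0.0071, 0, 0, 0, -1], [0, 0.0066, -0.0094, 0, 0, 0, -1], [0, 0.0084, -0.0117, 0, 0, 0, -1]]
[[0, 0.0018, -0.0023, 0, 0, 0, -1], [0, 0.0036, -0.0045, 0, 0, 0, -1], [0, 0.0055, -0.0067, 0, 0, 0, -1], [0, 0.0074, -0.0089, 0, 0, 0, -1], [0, 0.0093, -0.011, 0, 0, 0, -1]]
[[0, 0.002, -0.0021, 0, 0, 0, -1], [0, 0.004, -0.0
[... 300 characters left out ...]
0, 0.0023, -0.0018, 0, 0, 0, -1], [0, 0.0046, -0.0035, 0, 0, 0, -1], [0, 0.0069, -0.0052, 0, 0, 0, -1], [0, 0.0093, -0.0069, 0, 0, 0, -1], [0, 0.0116, -0.0085, 0, 0, 0, -1]]
[[0, 0.0024, -0.0016, 0, 0, 0, -1], [0, 0.0048, -0.0031, 0, 0, 0, -1], [0, 0.0073, -0.0046, 0, 0, 0, -1], [0, 0.0098, -0.0061, 0, 0, 0, -1], [0, 0.0123, -0.0075, 0, 0, 0, -1]]
[[0, 0.0025, -0.0014, 0, 0, 0, -1], [0, 0.0051, -0.0027, 0, 0, 0, -1], [0, 0.0076, -0.004, 0, 0, 0, -1], [0, 0.0102, -0.0053, 0, 0, 0, -1], [0, 0.0128, -0.0065, 0, 0, 0, -1]]
[[0, 0.0026, -0.0012, 0, 0, 0, -1], [0, 0.0053, -0.0023, 0, 0, 0, -1], [0, 0.0079, -0.0034, 0, 0, 0, -1], [0, 0.0106, -0.0045, 0, 0, 0, -1], [0, 0.0133, -0.0055, 0, 0, 0, -1]]
```

{"method": "jog_arm", "body": {"increments": [[0,0,0,0,0,0,-1],[0,0.0003,-0.001,0,0,0,-1],[0,0.0005,-0.002,0,0,0,-1],[0,0.0007,-0.003,0,0,0,-1]]}}

```text
clock: 16.18
position: [0.5295, 0.1505, 0.1923]
ee_rot: [0.765, 0.644, 0.001, 0.0]
ft_force: [3.4, -0.5, 7.9]
grip_width: 0.26
grasp_force: 59.2
```

{"method": "jog_arm", "body": {"increments": [[0,0.0008,-0.0028,0,0,0,-1],[0,0.0016,-0.0055,0,0,0,-1],[0,0.0024,-0.0083,0,0,0,-1],[0,0.0033,-0.011,0,0,0,-1],[0,0.0043,-0.0137,0,0,0,-1]]}}

```text
clock: 16.6
position: [0.5336, 0.1498, 0.2057]
ee_rot: [0.765, 0.644, 0.001, 0.0]
ft_force: [2.5, 0.7, 7.0]
grip_width: 0.261
grasp_force: 59.1
```

{"method": "jog_arm", "body": {"increments": [[0,0.001,-0.0027,0,0,0,-1],[0,0.002,-0.0054,0,0,0,-1],[0,0.0031,-0.0081,0,0,0,-1],[0,0.0042,-0.0107,0,0,0,-1],[0,0.0054,-0.0134,0,0,0,-1]]}}

```text
clock: 17.02
position: [0.5388, 0.1489, 0.2189]
ee_rot: [0.765, 0.644, 0.0, 0.0]
ft_force: [2.3, 0.2, 6.1]
grip_width: 0.257
grasp_force: 59.0
```

{"method": "jog_arm", "body": {"increments": [[0,0.0012,-0.0026,0,0,0,-1],[0,0.0024,-0.0052,0,0,0,-1],[0,0.0037,-0.0078,0,0,0,-1],[0,0.005,-0.0104,0,0,0,-1],[0,0.0064,-0.0129,0,0,0,-1]]}}

```text
clock: 17.43
position: [0.545, 0.1478, 0.2317]
ee_rot: [0.765, 0.644, 0.0, -0.0]
ft_force: [3.5, 0.7, 6.5]
grip_width: 0.262
grasp_force: 58.9
```

{"method": "jog_arm", "body": {"increments": [[0,0.0014,-0.0025,0,0,0,-1],[0,0.0029,-0.005,0,0,0,-1],[0,0.0043,-0.0075,0,0,0,-1],[0,0.0059,-0.0099,0,0,0,-1],[0,0.0074,-0.0123,0,0,0,-1]]}}

```text
clock: 17.85
position: [0.5522, 0.1465, 0.2438]
ee_rot: [0.765, 0.644, 0.0, -0.0]
ft_force: [2.8, 0.6, 5.3]
grip_width: 0.262
grasp_force: 58.9
```

{"method": "jog_arm", "body": {"increments": [[0,0.0016,-0.0024,0,0,0,-1],[0,0.0032,-0.0048,0,0,0,-1],[0,0.0049,-0.0071,0,0,0,-1],[0,0.0066,-0.0094,0,0,0,-1],[0,0.0084,-0.0117,0,0,0,-1]]}}

```text
clock: 18.27
position: [0.5603, 0.1452, 0.2555]
ee_rot: [0.765, 0.644, -0.0, -0.0]
ft_force: [1.5, 0.8, 5.4]
grip_width: 0.259
grasp_force: 58.9
```

{"method": "jog_arm", "body": {"increments": [[0,0.0018,-0.0023,0,0,0,-1],[0,0.0036,-0.0045,0,0,0,-1],[0,0.0055,-0.0067,0,0,0,-1],[0,0.0074,-0.0089,0,0,0,-1],[0,0.0093,-0.011,0,0,0,-1]]}}

```text
clock: 18.68
position: [0.5694, 0.1436, 0.2664]
ee_rot: [0.765, 0.644, -0.0, -0.0]
ft_force: [0.6, 0.7, 5.3]
grip_width: 0.265
grasp_force: 58.9
```

```bash
python3 - <<'E'
from h import *
st()
E
```

```text
t 18.68 tcp [0.5694 0.1436 0.2664] press [-83.1 179.  260.4] z [-0.001  0.    -1.   ] y [ 0.985 -0.171 -0.001] q [-0.68  0.25  0.42  1.57 -0.1   1.34 -0.41] F [0.6 0.7 5.3] w 0.265 gf 58.9
```

{"method": "jog_arm", "body": {"increments": [[0,0.002,-0.0021,0,0,0,-1],[0,0.004,-0.0042,0,0,0,-1],[0,0.006,-0.0062,0,0,0,-1],[0,0.008,-0.0082,0,0,0,-1],[0,0.0101,-0.0102,0,0,0,-1]]}}

```text
clock: 19.1
position: [0.5793, 0.1419, 0.2766]
ee_rot: [0.765, 0.644, -0.0, -0.0]
ft_force: [0.4, 1.1, 6.5]
grip_width: 0.263
grasp_force: 58.9
```

{"method": "jog_arm", "body": {"increments": [[0,0.0021,-0.0019,0,0,0,-1],[0,0.0043,-0.0039,0,0,0,-1],[0,0.0065,-0.0057,0,0,0,-1],[0,0.0087,-0.0076,0,0,0,-1],[0,0.0109,-0.0094,0,0,0,-1]]}}

```text
clock: 19.52
position: [0.59, 0.14, 0.286]
ee_rot: [0.765, 0.644, -0.0, -0.0]
ft_force: [-0.9, 1.5, 5.9]
grip_width: 0.262
grasp_force: 59.0
```

{"method": "jog_arm", "body": {"increments": [[0,0.0023,-0.0018,0,0,0,-1],[0,0.0046,-0.0035,0,0,0,-1],[0,0.0069,-0.0052,0,0,0,-1],[0,0.0093,-0.0069,0,0,0,-1],[0,0.0116,-0.0085,0,0,0,-1]]}}

```text
clock: 19.93
position: [0.6014, 0.138, 0.2946]
ee_rot: [0.765, 0.644, -0.0, -0.001]
ft_force: [-0.2, 0.9, 7.1]
grip_width: 0.265
grasp_force: 59.0
```

{"method": "jog_arm", "body": {"increments": [[0,0.0024,-0.0016,0,0,0,-1],[0,0.0048,-0.0031,0,0,0,-1],[0,0.0073,-0.0046,0,0,0,-1],[0,0.0098,-0.0061,0,0,0,-1],[0,0.0123,-0.0075,0,0,0,-1]]}}

```text
clock: 20.35
position: [0.6135, 0.1359, 0.3022]
ee_rot: [0.765, 0.644, -0.0, -0.001]
ft_force: [-0.7, 1.2, 8.7]
grip_width: 0.257
grasp_force: 59.0
```

{"method": "jog_arm", "body": {"increments": [[0,0.0025,-0.0014,0,0,0,-1],[0,0.0051,-0.0027,0,0,0,-1],[0,0.0076,-0.004,0,0,0,-1],[0,0.0102,-0.0053,0,0,0,-1],[0,0.0128,-0.0065,0,0,0,-1]]}}

```text
clock: 20.77
position: [0.6261, 0.1337, 0.3088]
ee_rot: [0.765, 0.644, -0.0, -0.001]
ft_force: [-0.6, 1.0, 8.6]
grip_width: 0.261
grasp_force: 59.0
```

{"method": "jog_arm", "body": {"increments": [[0,0.0026,-0.0012,0,0,0,-1],[0,0.0053,-0.0023,0,0,0,-1],[0,0.0079,-0.0034,0,0,0,-1],[0,0.0106,-0.0045,0,0,0,-1],[0,0.0133,-0.0055,0,0,0,-1]]}}

```text
clock: 21.18
position: [0.6393, 0.1314, 0.3143]
ee_rot: [0.765, 0.644, -0.0, -0.0]
ft_force: [-0.7, 0.4, 7.5]
grip_width: 0.265
grasp_force: 59.0
```

```bash
python3 - <<'E'
from h import *
st()
E
```

```text
t 21.18 tcp [0.6393 0.1314 0.3143] press [-12.1 178.9 308.3] z [-0.001  0.    -1.   ] y [ 0.985 -0.171 -0.001] q [-0.59  0.39  0.45  1.31 -0.17  1.48 -0.33] F [-0.7  0.4  7.5] w 0.265 gf 59.0
```

{"method": "jog_arm", "body": {"increments": [[0,0.0005,-0.0002,0,0,0,-1],[0,0.001,-0.0004,0,0,0,-1],[0,0.0015,-0.0005,0,0,0,-1],[0,0.002,-0.0006,0,0,0,-1],[0,0.002,-0.0006,0,0,0,-1]]}}

```text
clock: 21.6
position: [0.6404, 0.1312, 0.3147]
ee_rot: [0.765, 0.644, -0.001, -0.001]
ft_force: [-5.8, 0.9, 9.7]
grip_width: 0.259
grasp_force: 59.3
```

```bash
python3 - <<'E'
from h import *
st()
E
```

```text
t 21.6 tcp [0.6404 0.1312 0.3147] press [-11.  179.  308.7] z [-0.003  0.001 -1.   ] y [ 0.985 -0.171 -0.003] q [-0.59  0.39  0.45  1.3  -0.17  1.48 -0.33] F [-5.8  0.9  9.7] w 0.259 gf 59.3
```

{"method": "jog_arm", "body": {"increments": [[0,0,-0.0008,0,0,0,-1],[0,0,-0.0015,0,0,0,-1],[0,0,-0.0015,0,0,0,-1]], "grip_force": 25}}

```text
clock: 21.85
position: [0.6406, 0.1311, 0.315]
ee_rot: [0.765, 0.644, -0.001, -0.001]
ft_force: [-4.3, 0.9, 0.1]
grip_width: 0.259
grasp_force: 58.3
```

{"method": "jog_arm", "body": {"increments": [[0,0,0,0,0,0,-0.4],[0,0,0,0,0,0,-0.2],[0,0,0,0,0,0,0.1],[0,0,0,0,0,0,0.5],[0,0,0,0,0,0,1]]}}

```text
clock: 22.27
position: [0.6419, 0.1307, 0.3163]
ee_rot: [0.765, 0.644, 0.0, 0.0]
ft_force: [-0.1, -0.4, -0.7]
grip_width: 0.808
grasp_force: 0.0
```

{"method": "jog_arm", "body": {"increments": [[0,0,0,0,0,0,1],[0,0,0,0,0,0,1],[0,0,-0.02,0,0,0,1],[0,0,-0.05,0,0,0,1],[0,0,-0.085,0,0,0,1]]}}

```text
clock: 22.68
position: [0.6411, 0.1309, 0.4009]
ee_rot: [0.765, 0.644, -0.001, -0.001]
ft_force: [0.4, -0.5, 0.5]
grip_width: 0.997
grasp_force: 0.0
```

{"method": "jog_arm", "body": {"increments": [[0,-0.02,-0.01,0,0,0,1],[0.01,-0.05,-0.02,0,0,0,1],[0.02,-0.08,-0.02,0,0,0,1],[0.02,-0.11,-0.02,0,0,0,1],[0.02,-0.13,-0.02,0,0,0,1]]}}

```text
clock: 23.1
position: [0.515, 0.1741, 0.4217]
ee_rot: [0.765, 0.645, 0.0, -0.0]
ft_force: [0.8, -0.1, -0.1]
grip_width: 0.999
grasp_force: 0.0
```

```bash
python3 - <<'E'
from h import *
st()
Q=lambda P:(P-O)@np.array([xp,yp,zp]).T*1000
for n in("top","side"):
    c=optics.camera(n); q=Q(cloud(c))[c["depth"]>0]
    b=q[(q[:,2]>290)&(q[:,2]<335)&(q[:,1]>145)&(q[:,1]<215)&(abs(q[:,0])<60)]
    if len(b): print(n,"grip",len(b),b.min(0).round(),b.max(0).round())
    b=q[(q[:,2]>57)&(q[:,2]<85)&(q[:,0]<-35)&(q[:,0]>-80)&(q[:,1]>-60)&(q[:,1]<80)]
    print(n,"bottle",len(b),b.min(0).round(),b.max(0).round(),np.median(b,0).round())
    if n=="top":
        u,v=[int(a) for a in proj(c,(.57,-.02,.05))]
        cv2.imwrite("pics/t4.png",cv2.resize(c["color"][v-75:v+75,u-100:u+100,::-1],(800,600),interpolation=cv2.INTER_CUBIC))
E
```

```text
t 23.1 tcp [0.515  0.1741 0.4217] press [-141.9  199.8  415.7] z [ 0.     0.001 -1.   ] y [ 0.986 -0.169  0.   ] q [-0.77  0.11  0.4   1.4  -0.04  1.64 -0.54] F [ 0.8 -0.1 -0.1] w 0.999 gf 0.0
top grip 255 [-23. 145. 305.] [  0. 211. 327.]
top bottle 551 [-80. -60.  57.] [-36.  66.  74.] [-59.   2.  64.]
side grip 144 [-30. 146. 300.] [ -3. 213. 325.]
side bottle 196 [-80. -59.  57.] [-44.  67.  71.] [-65.   8.  62.]
```

View pics/t4.png

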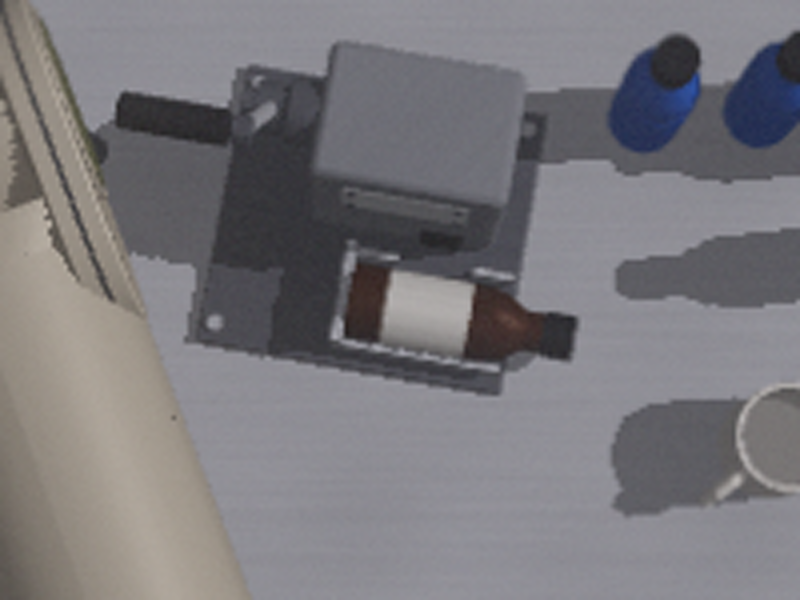

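The bottle lies in the cradle, cap at (558,337). The stamp is retracted and the lever is home with its grip at (172,117). One last check of the base gap, from the cap's end (expected at y = −110).

```bash
python3 - <<'E'
from h import *
Q=lambda P:(P-O)@np.array([xp,yp,zp]).T*1000
c=optics.camera("top"); P=Q(cloud(c)); 
m=(P[...,2]>38)&(P[...,2]<62)&(P[...,0]>-85)&(P[...,0]<-25)&(P[...,1]<-70)&(P[...,1]>-140); b=P[m]
print("cap y",np.percentile(b[:,1],[0,1,3]).round(1), "x",b[:,0].min().round(1),b[:,0].max().round(1))
# axial profile near base along crown
for x0 in(-65,-58,-52):
    m=(abs(P[...,0]-x0)<3)&(P[...,1]>40)&(P[...,1]<75)&(P[...,2]>5)&(c["depth"]>0)
    o=np.argsort(P[m][:,1]); print([(int(a),int(z),int(k)) for a,z,k in zip(P[m][o,1],P[m][o,2],c["color"][m][o].max(-1))])
E
```

```text
cap y [-111.3 -110.9 -110.2] x -75.2 -42.9
[(42, 61, 58), (42, 67, 62), (45, 64, 60), (48, 67, 61), (48, 68, 63), (51, 67, 64), (51, 63, 65), (54, 65, 60), (54, 66, 59), (56, 65, 57), (57, 63, 58), (60, 57, 78), (60, 59, 93), (62, 60, 97), (63, 57, 102), (65, 55, 94), (66, 54, 90), (66, 63, 80), (69, 11, 73), (70, 7, 73), (72, 6, 58), (73, 9, 58)]
[(40, 63, 61), (41, 65, 61), (43, 68, 62), (44, 65, 62), (46, 60, 60), (46, 70, 62), (49, 69, 64), (50, 60, 63), (52, 62, 59), (52, 66, 60), (55, 65, 62), (55, 68, 62), (58, 67, 57), (61, 57, 95), (61, 59, 93), (64, 50, 101), (64, 53, 100), (64, 62, 102), (70, 5, 67), (71, 11, 66)]
[(41, 67, 60), (44, 66, 60), (45, 65, 59), (47, 70, 61), (48, 61, 57), (50, 62, 62), (53, 65, 60), (53, 68, 60), (56, 63, 59), (56, 67, 64), (59, 59, 75), (59, 58, 78), (62, 56, 96), (62, 52, 98), (65, 55, 108), (68, 16, 74), (71, 10, 63), (72, 9, 62), (74, 8, 60)]
```

No dark gap shows between the base and the plate, and the cap's end is at −110 to −111 mm, as expected for a flush base. I'll hand in.

```bash
python3 -c "
from h import *
print(workorder.hand_in())"
```

```text
the job is handed in; nothing more can be done
None
```

I handed the job in at about 23 s: the bottle lies in the cradle with its base against the end plate to within about 1 mm, the lever was pulled to its stop and eased back home over about 5 s, and the mug, shaker and jug were not touched.

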